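# Pull the longest basalt core from the raked crate and clamp it in the V-jig

### The job

Pull the longest basalt core straight out of the packed, raked crate, leaving the other cores in the crate, and lower it upright onto the base plate of the steel jig, into its V, swinging the cam lever out of the way first if need be. Then swing the cam lever fully closed so that the core is clamped upright against the V, and let go; leave the other things on the counter as they are.

Things in the scene. Friction and masses are not known exactly. Their poses are not given: they have to be found in the camera images.
- crate_stand: slatted wooden crate fixed on a steel stand, raked 30 deg to the robot; fixed. Origin under the stand, z up, x away from the mouth. Crate axes in this frame: depth, up out of the mouth (-0.5,0,0.866); uphill (0.866,0,0.5); sideways y. Nine 36 mm basalt cores stand along its depth in a square 3 x 3 pack, all touching: longest in the middle row; front (low) and back (high) rows short
- crate_floor (a point): centre of the crate's inner floor; inside 109.5 x 109.5 mm, 75 mm deep, walls 9 mm
- long_core: the longest basalt core: plain grey cylinder 36 mm diameter, 170 mm long, about 0.5 kg; in any of the three places of the crate's middle row. It stands 22 mm higher out of the crate than the next longest (both in the same row, side to side) and 70 mm or more higher than those in the rows in front and behind. Origin at the centre of its lower end, z along its axis to its upper end
- long_core_top (a point): centre of the upper end of the longest core, 170 mm along its axis from its origin
- jig: steel jig bolted down; fixed. Base plate 130 x 190 x 12 mm; origin centred under it, z up. An upright 90 degree V-block (two faces, from the base plate up to 97 mm above the counter) stands on its +y side and opens towards its -y; its walls meet 25 mm beyond the seat in +y. The cam stands opposite on the -y side
- jig_seat (a point): point on top of the base plate (12 mm above the counter) where the axis of a 36 mm core stands when it touches both faces of the V
- cam_lever (a joint): cam lever; upright pivot 53.6 mm from the seat in the jig's -y and 10 mm in its +x: 0 rad = closed stop (lever points to jig -x), grows counter-clockwise from above to 1.9 = open stop (just past jig -y). Stiff (0.12 N m), stays where left; starts at 0.15 to 1.35. Its oiled cam (25 to 53 mm above the counter) grips a seated core from 0.6 to 0; a core has 13 mm of play at 1.9, 9 at 1.5, 5 at 1.2
- lever_grip (a point): middle of the upright wooden grip at the lever's end: 23 mm diameter, 50 mm tall, from 72 to 122 mm above the counter, 120 mm from the pivot; this point is 100 mm above the counter
- cup: celadon glazed ceramic grading cup, 80 mm across, 75 mm tall, origin under its centre; leave alone
- burnish_block: hardwood burnishing block with a grip on top, 140 (x) x 55 x 44 mm, origin under its centre; leave alone
- water_bottle: white stoneware water bottle, 68 mm diameter, 150 mm tall, origin under its centre; leave alone
- scoop: dented aluminium scoop, trough 105 mm long to +x and turned handle 108 mm to -x, 65 mm wide, 45 mm tall, origin under the trough's back end; leave alone
- slab: basalt slab, 160 (x) x 100 x 32 mm, origin under its centre; leave alone
- mid_core_a: one of the other drilled basalt cores, middle row beside the longest core: plain upright-standing cylinder 36 mm diameter, 148 mm long; origin at the centre of its lower end, z along its axis to its upper end
- mid_core_b: one of the other drilled basalt cores, middle row beside the longest core: plain upright-standing cylinder 36 mm diameter, 145 mm long; origin at the centre of its lower end, z along its axis to its upper end
- front_core_a: one of the other drilled basalt cores, front (lower) row of the crate: plain upright-standing cylinder 36 mm diameter, 98 mm long; origin at the centre of its lower end, z along its axis to its upper end
- front_core_b: one of the other drilled basalt cores, front (lower) row of the crate: plain upright-standing cylinder 36 mm diameter, 95 mm long; origin at the centre of its lower end, z along its axis to its upper end
- front_core_c: one of the other drilled basalt cores, front (lower) row of the crate: plain upright-standing cylinder 36 mm diameter, 100 mm long; origin at the centre of its lower end, z along its axis to its upper end
- back_core_a: one of the other drilled basalt cores, back (upper) row of the crate: plain upright-standing cylinder 36 mm diameter, 96 mm long; origin at the centre of its lower end, z along its axis to its upper end
- back_core_b: one of the other drilled basalt cores, back (upper) row of the crate: plain upright-standing cylinder 36 mm diameter, 99 mm long; origin at the centre of its lower end, z along its axis to its upper end
- back_core_c: one of the other drilled basalt cores, back (upper) row of the crate: plain upright-standing cylinder 36 mm diameter, 93 mm long; origin at the centre of its lower end, z along its axis to its upper end
Things that resemble listed ones, but are neither listed nor needed, are in the scene too. What is shaped like the long_core but blue or purple is not meant.

How it is judged:
By the outcome, as a careful person would: the job done as asked, in the order asked, and still so for the second after the job is handed in, with the robot touching nothing.
It also fails if it takes over 72 s, if anything falls off the work surface, if the arm or the gripper's body presses on something with over 40 N, if the wrist force passes 120 N, or if a joint passes its speed limit or range.

### The arm

A 6-joint arm with a two-finger parallel gripper is mounted at the origin on the work surface. World frame = base frame: x ahead of the robot, y to its left, z up, the work surface at z = 0. Lengths are in mm, angles in rad, forces in N, time in s.
With the tool pointing down it reaches from about 350 to 800 mm from the base axis. Payload 7.3 kg.
Tool frame: the origin (TCP) lies midway between the tips of the shut fingers; the grasp point (between the pads) lies 19 mm behind it (arm.grasp_offset is the distance from the TCP to the grasp point, in mm); x points along the fingers, y is the direction in which the jaws open and shut, and the axes are right-handed (so a half turn about x gives the same grasp; the last joint's range is limited). The gripper opens to 85 mm and grips with 20 to 120 N. Pads are 22 mm wide; open, the fingers measure 114 mm over their backs; the gripper's body (76 mm by 85 mm) begins 54 mm behind the grasp point. The pads swing forward as they close: fully open they stand 13 mm farther back than shut.
Start: joints at [0.969, 0.342, 1.524, -0, 1.275, -0.146], TCP at [231.084, 471.428, 231.322] pointing down, gripper open.
Joint ranges: [-2.53, 2.53], [-0.77, 2.02], [0.04, 2.7], [-1, 4.14], [0.28, 2.66], [-3.11, 3.11]. Speed limits (rad/s): [2.57, 2.57, 3.14, 3.14, 3.14, 3.14].

### API

Orientations are given as a unit quaternion [w, x, y, z].
In Python, from station import arm gives the robot as it stands. The module is installed in compiled form; this text tells all that it offers.
- The arm moves only by the tool step_arm, never from a script. Its argument "targets" is a list of rows, each a list of 5 numbers: the shift along the tool's x, y, z in units of 30 mm (1.0 is 30 mm), then the turn about the tool's x in rad, then the closure, from 0 (fully open) to 1 (shut). In form: [[x, y, z, yaw, grip], ...]. A call has exactly 8 rows; each row is the pose to reach, as a shift and turn from the pose measured when the call began, along the tool's axes at that moment; what a row does not reach only later rows make up. A row lasts 1/8 s, in which the tool goes at most 62.5 mm and 10.7 degrees, less where a joint would pass 70% of its speed; a pose out of reach is approached as far as the arm can. A call with a gripper value outside its range is refused whole. The fingers move at their own pace and stop on an object; "force" is the grip in N (left out, the last holds). Time passes only in rows, so rows that repeat a pose let the fingers close, or fill a call up. It gives the time, the measured TCP pose, the force and the opening at its end, in the units of the state.
- arm.read_state(): the state, without advancing time (a new reading comes with each control period).
- arm.read_camera(name): name is "scene" or "top" or "wrist"; returns the picture (384x512x3 uint8, red, green, blue); there is no depth.
- arm.get_calibration(name): a dict with "fx", "fy", "cx", "cy" (pixels), "world_to_cam" (4x4, takes a point from world to camera coordinates). Camera axes: x right, y up, looking along -z (the intrinsics and any distortion apply to the point x, -y, -z); pixel columns grow to the right and rows downward; lengths in mm; the calibration is good to about 2 mm. A picture is of the moment at which its call begins: read the wrist's pose just before it. get_calibration takes no time and is no camera call; for the wrist camera it gives the pose at the moment of the call.
- arm.finish_job(): hands the job in, once; it reports no verdict.
The state is a dict: "time_s": time; "qpos": joint angles; "dq": joint speeds; "tau": joint torques, N m; "tool_pos": TCP position; "tcp_rot": TCP orientation; "force": force on the tool from outside, world axes, zero at the start; "torque": the same for the moment, N m; "finger_gap": opening from 0.0 (shut) to 1.0 (fully open).
Only numpy, scipy, OpenCV 4.12 (cv2) and the standard library are available. Lean on these libraries where they do the work, as an engineer would, in place of code of your own. Each camera call takes 0.05 s, during which the arm holds its last target.

## Working session

There is one attempt and no reset: what is moved stays moved. The work goes in short steps, Python scripts to look and compute and a tool call to move; the robot and the scene stay as the last step left them, time stands still between calls to the robot, and variables do not carry over. Pictures are saved under pics/ and viewed, and the job is handed in when it is done.

Besides the shell and the picture viewer there is one more tool, called after "Request:" by a JSON object that holds its "op" and its "data", one argument or row to a line. step_arm: Moves the arm, as the interface text tells. Its arguments: {"type":"object","properties":{"targets":{"type":"array","items":{"type":"array","items":{"type":"number"}}},"force":{"type":"number"}},"required":["targets"]}

```bash
mkdir -p pics; ls; python3 - <<'E'
from station import arm
import cv2
s=arm.read_state(); print({k:(v if not hasattr(v,'__len__') else [round(float(x),3) for x in v]) for k,v in s.items()})
for n in ["scene","top","wrist"]:
    im=arm.read_camera(n); cv2.imwrite(f"pics/{n}0.png",im[:,:,::-1])
    c=arm.get_calibration(n); print(n,c)
E
```

```text
pics
{'time_s': 0.0, 'qpos': [0.969, 0.343, 1.525, -0.0, 1.275, -0.146], 'dq': [0.0, -0.0, -0.001, -0.001, 0.0, 0.0], 'tau': [-0.002, -43.368, -24.601, -0.0, 0.008, 0.0], 'tool_pos': [230.845, 471.08, 230.637], 'tcp_rot': [0.689, 0.159, 0.689, -0.16], 'force': [0.141, -0.394, 0.393], 'torque': [-0.012, -0.026, 0.005], 'finger_gap': 1.0034827493607203}
scene {'fx': 403.1583642704329, 'fy': 403.1583642704329, 'cx': 259.5594902119199, 'cy': 188.54075146766965, 'world_to_cam': array([[ 6.22965245e-01,  7.82151913e-01,  1.23567140e-02,
        -2.90956270e+02],
       [-5.43567702e-01,  4.21470990e-01,  7.25876269e-01,
         1.63776450e+02],
       [ 5.62537516e-01, -4.58912398e-01,  6.87714297e-01,
        -1.62145192e+03],
       [ 0.00000000e+00,  0.00000000e+00,  0.00000000e+00,
         1.00000000e+00]])}
top {'fx': 470.7599821400821, 'fy': 470.7599821400821, 'cx': 251.48169168612984, 'cy': 190.1783032297043, 'world_to_cam': array([[ 2.03098867e-02, -9.99793493e-01,  6.93097792e-04,
        -2.23233785e+01],
       [ 9.81581666e-01,  2.00716360e-02,  1.89985691e-01,
        -5.06710666e+02],
       [-1.89960369e-01, -3.17825578e-03,  9.81786615e-01,
        -1.62205218e+03],
       [ 0.00000000e+00,  0.00000000e+00,  0.00000000e+00,
         1.00000000e+00]])}
wrist {'fx': 311.5116373661383, 'fy': 311.5116373661383, 'cx': 252.0815018766134, 'cy': 188.12823894814764, 'world_to_cam': array([[ 4.39763231e-01,  8.98113729e-01,  1.76792990e-04,
        -5.23567390e+02],
       [-8.66029997e-01,  4.24105494e-01, -2.64814225e-01,
         3.48631623e+01],
       [-2.37908270e-01,  1.16302451e-01,  9.64299432e-01,
        -3.77022381e+02],
       [ 0.00000000e+00,  0.00000000e+00,  0.00000000e+00,
         1.00000000e+00]])}
```

View pics/scene0.png

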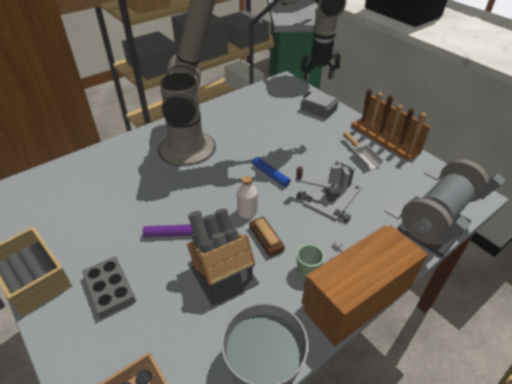

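View pics/top0.png

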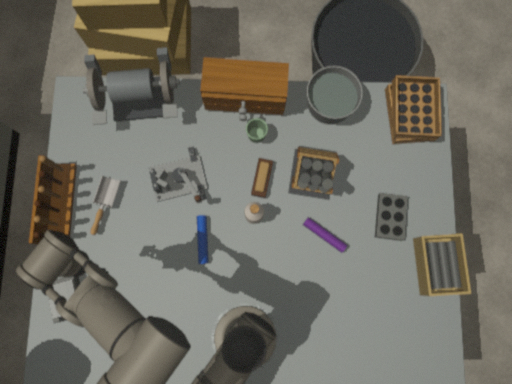

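View pics/wrist0.png

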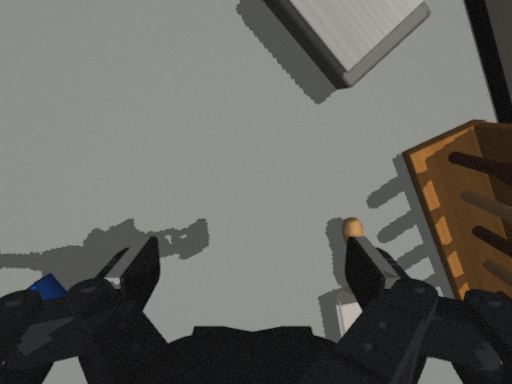

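The pictures show the crate in the top view near (316,172) and in the scene view near (222,255). The jig is at top (178,175) and scene (330,190). I'll zoom in on both.

```bash
python3 - <<'E'
import cv2,numpy as np
t=cv2.imread("pics/top0.png"); s=cv2.imread("pics/scene0.png")
def z(i,x,y,w,h,k): return cv2.resize(i[y:y+h,x:x+w],None,fx=k,fy=k,interpolation=cv2.INTER_CUBIC)
cv2.imwrite("pics/z1.png",np.hstack([z(t,285,140,66,66,6),z(s,180,195,80,66,6)][:2]))
cv2.imwrite("pics/z2.png",np.hstack([z(t,145,140,66,66,6),z(s,290,155,66,66,6)]))
E
```

```text
(no output)
```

View pics/z1.png

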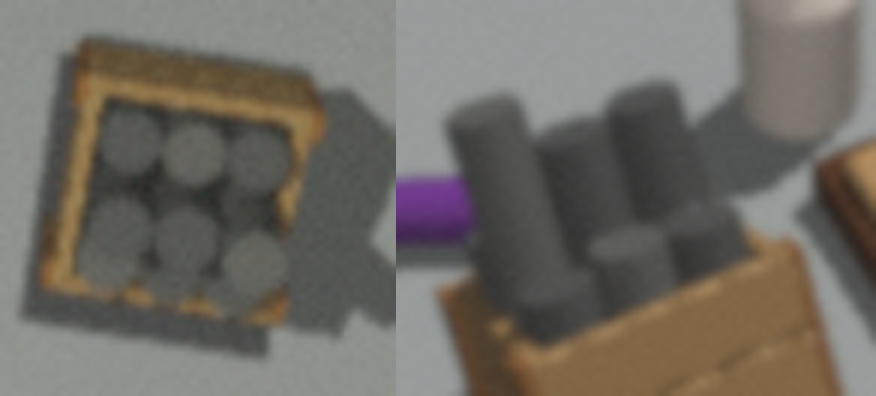

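View pics/z2.png

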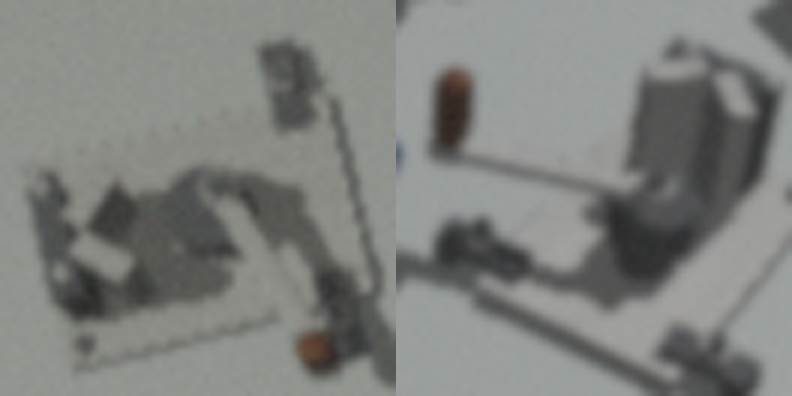

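```bash
cat > h.py <<'E'
import numpy as np
from station import arm
def ray(c,u,v):
    M=np.array(c["world_to_cam"]);R,t=M[:3,:3],M[:3,3]
    d=np.array([(u-c["cx"])/c["fx"],-(v-c["cy"])/c["fy"],-1.0])
    return -R.T@t, R.T@d/np.linalg.norm(d)
def onz(c,u,v,z):
    o,d=ray(c,u,v); return o+d*(z-o[2])/d[2]
def tri(*obs):
    A=np.zeros((3,3));b=np.zeros(3);P=[]
    for c,u,v in obs:
        o,d=ray(c,u,v);Q=np.eye(3)-np.outer(d,d);A+=Q;b+=Q@o;P.append((o,d,Q))
    x=np.linalg.solve(A,b); return x,[round(float(np.linalg.norm(Q@(x-o))),1) for o,d,Q in P]
def proj(c,p):
    M=np.array(c["world_to_cam"]);q=M[:3,:3]@np.asarray(p,float)+M[:3,3]
    return np.array([c["cx"]+c["fx"]*q[0]/-q[2], c["cy"]-c["fy"]*q[1]/-q[2]])
def R(q):
    from scipy.spatial.transform import Rotation as r
    return r.from_quat([q[1],q[2],q[3],q[0]]).as_matrix()
np.set_printoptions(precision=2,suppress=True)
E
python3 - <<'E'
from h import *
T=arm.get_calibration("top");S=arm.get_calibration("scene");W=arm.get_calibration("wrist")
t=lambda x,y:(T,285+x/6-.4,140+y/6-.4)
s=lambda x,y:(S,180+(x-396)/6-.4,195+y/6-.4)
for n,a,b in [("right(-y)",(255,262),(485,105)),("mid",(187,237),(580,133)),("left(+y)",(118,225),(645,95)),
  ]:
    print(n,*tri(t(*a),s(*b)))
# rim corners back of the crate
t2=lambda x,y:(T,145+x/6-.4,140+y/6-.4)
s2=lambda x,y:(S,290+(x-396)/6-.4,155+y/6-.4)
print("grip",*tri(t2(315,347),s2(455,85)))
q=arm.read_state();M=R(q["tcp_rot"]);print(M)
o,d=ray(W,252,188);print("wcam in tool",M.T@(o-q["tool_pos"]),M.T@d)
for p in [(25,170),(75,370),(380,290),(330,100)]: print(onz(*t2(*p),12))
E
```

```text
right(-y) [ 502.98 -254.28  212.04] [0.1, 0.1]
mid [ 522.07 -220.25  187.11] [1.4, 1.4]
left(+y) [ 525.77 -184.08  192.12] [0.8, 0.8]
grip [465.26 171.72 114.97] [0.2, 0.2]
[[-0.    0.44  0.9 ]
 [-0.    0.9  -0.44]
 [-1.   -0.   -0.  ]]
wcam in tool [-142.07   -1.4   -66.4 ] [0.96 0.   0.26]
[589.38 365.76  12.  ]
[466.4  328.04  12.  ]
[519.21 146.39  12.  ]
[637.28 181.54  12.  ]
```

Request:
{"op": "step_arm", "data": {
  "targets": [
    [-0.4,-0.2,1,0,0],
    [-0.9,-0.6,2.5,0,0],
    [-1.4,-1,4.2,0,0],
    [-1.8,-1.4,6,0,0],
    [-2.1,-1.8,7.8,0,0],
    [-2.3,-2,9.2,0,0],
    [-2.3,-2.2,10,0,0],
    [-2.3,-2.2,10.3,0,0]
  ]
}}

```text
time_s: 1.15
tool_pos: [480.1, 274.9, 299.4]
tcp_rot: [0.688, 0.16, 0.689, -0.161]
force: [-0.1, -0.2, -0.1]
finger_gap: 1.003
```

```bash
cat > snap.py <<'E'
import sys,cv2,pickle
from h import *
n=sys.argv[1]; k=float(sys.argv[2]) if len(sys.argv)>2 else 1.5
c=arm.get_calibration("wrist"); s=arm.read_state(); im=arm.read_camera("wrist")
cv2.imwrite(f"pics/{n}_raw.png",im[:,:,::-1]); cv2.imwrite(f"pics/{n}.png",cv2.resize(im[:,:,::-1],None,fx=k,fy=k,interpolation=cv2.INTER_CUBIC))
pickle.dump((c,s),open(f"pics/{n}.pkl","wb"))
print(s["time_s"],s["tool_pos"],R(s["tcp_rot"])[:,1],s["force"],s["finger_gap"],np.round(s["qpos"],2))
E
python3 snap.py w1
```

```text
1.15 [480.13 274.94 299.35] [ 0.44  0.9  -0.  ] [-0.12 -0.21 -0.13] 1.0027899785381915 [ 0.38  0.35  1.32 -0.    1.47 -0.73]
```

View pics/w1.png

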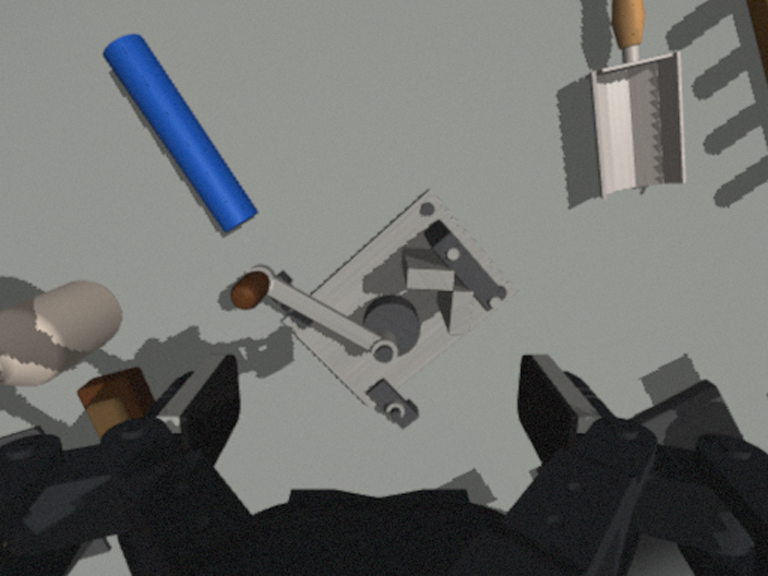

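The wrist picture shows the jig plate with corners near (429,190), (511,291), (284,319) and (369,408). The wooden grip is at (250,290), the pivot at (384,350) and the V-block near (445,285).

```bash
python3 - <<'E'
import cv2
i=cv2.imread("pics/w1_raw.png")[110:300,140:360]
cv2.imwrite("pics/w1z.png",cv2.resize(i,None,fx=3.6,fy=3.1579,interpolation=cv2.INTER_CUBIC) if 0 else cv2.resize(i,None,fx=3.1,fy=3.1,interpolation=cv2.INTER_CUBIC))
E
```

```text
(no output)
```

View pics/w1z.png

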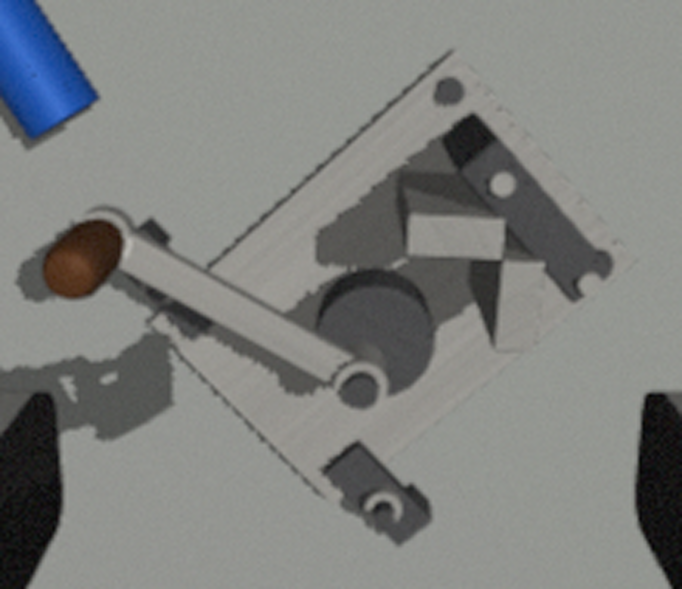

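```bash
cat > jig.py <<'E'
from h import *
import pickle
c,s=pickle.load(open("pics/w1.pkl","rb"))
f=lambda x,y,z:onz(c,140+x/3.1-.35,110+y/3.1-.35,z)
A=f(452,50,12);B=f(635,260,12);C=f(160,318,12);D=f(322,495,12)
print("A",A,"B",B,"C",C,"D",D)
for p,q in[(C,A),(D,C),(B,A)]: print(np.linalg.norm(p-q),np.degrees(np.arctan2(*(q-p)[[1,0]])))
ap=f(502,260,97); w1=f(409,255,97); w2=f(497,348,97)
print("apex",ap,np.degrees(np.arctan2(*(w1-ap)[[1,0]])),np.degrees(np.arctan2(*(w2-ap)[[1,0]])))
e=(A-C)[:2];th=np.arctan2(e[1],e[0]);y=np.array([np.cos(th),np.sin(th)]);x=np.array([y[1],-y[0]])
seat=ap[:2]-25.4*y;print("seat",seat,"x",x,"y",y)
piv=seat-53.6*y+10*x;print("pivot exp",piv)
for z in (60,70,75,80,100):print(z,f(361,386,z))
g0=f(84,262,122)  # grip top?
print("grip122",g0)
for z in (100,122,72):
  g=f(84,262,z)[:2]-piv; print(z,np.linalg.norm(g), np.arctan2(g@-y,g@-x))
E
python3 jig.py
```

```text
A [466.98 330.34  12.  ] B [591.4 366.6  12. ] C [519.15 155.25  12.  ] D [636.08 182.02  12.  ]
182.69285451557138 106.59250462390064
119.9555520474285 -167.10469297125843
129.5930089524655 -163.7505130183788
apex [535.69 309.72  97.  ] -119.39346709590258 -26.922875163834135
seat [542.95 285.38] x [0.96 0.29] y [-0.29  0.96]
pivot exp [567.84 236.86]
60 [572.85 233.78  60.  ]
70 [568.85 235.61  70.  ]
75 [566.84 236.52  75.  ]
80 [564.84 237.43  80.  ]
100 [556.84 241.07 100.  ]
grip122 [464.33 179.61 122.  ]
100 120.07302959506305 0.29004552375219234
122 118.28264139645383 0.21567379534784017
72 123.2763753463298 0.3809073990425425
```

Request:
{"op": "step_arm", "data": {
  "targets": [
    [0.4,-0.4,0.1,0.17,0],
    [1,-1,0.3,0.34,0],
    [1.6,-1.6,0.5,0.52,0],
    [2.2,-2.2,0.7,0.7,0],
    [2.9,-2.8,0.9,0.88,0],
    [3.5,-3.1,1,1.05,0],
    [3.8,-3.28,1.1,1.2,0],
    [4,-3.28,1.1,1.3,0]
  ]
}}

```text
time_s: 2.2
tool_pos: [465.4, 172.7, 178.9]
tcp_rot: [-0.45, -0.544, -0.451, 0.546]
force: [0.2, -0.5, 0.7]
finger_gap: 0.995
```

```bash
python3 snap.py w2 1.3
```

```text
2.2 [465.45 172.73 178.9 ] [ 0.98 -0.19 -0.  ] [ 0.2  -0.54  0.72] 0.9945860633986923 [ 0.2   0.34  1.68 -0.    1.12  0.39]
```

View pics/w2.png

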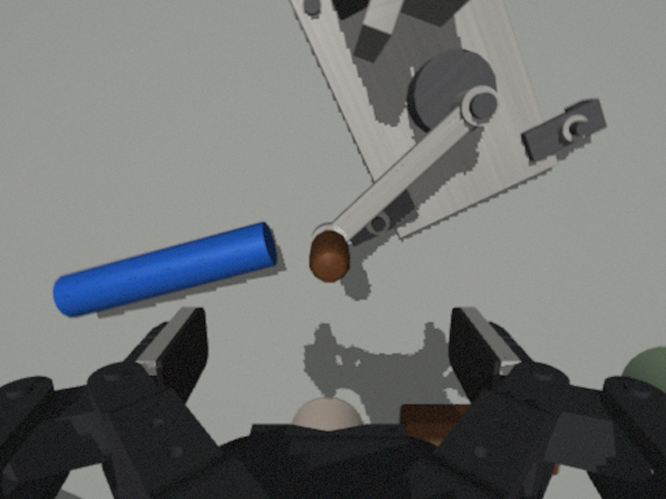

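```bash
python3 - <<'E'
from h import *
import pickle
c,s=pickle.load(open("pics/w2.pkl","rb"))
for z in (100,112,120): print(z,onz(c,330/1.3,257/1.3,z))
T=arm.get_calibration("top");S=arm.get_calibration("scene")
print(tri((T,254,208),(S,248,181)))
E
```

```text
100 [466.45 170.08 100.  ]
112 [467.1  173.72 112.  ]
120 [467.53 176.15 120.  ]
(array([429.74, -20.81, 140.87]), [1.3, 1.3])
```

Request:
{"op": "step_arm", "data": {
  "targets": [
    [0.6,0,0,0,0],
    [1.3,0,0,0,0],
    [2,0,0,0,0],
    [2.7,0,0,0,0],
    [3.1,0,0,0,0.3],
    [3.2,0,0,0,0.6],
    [3.2,0,0,0,1],
    [3.2,0,0,0,1]
  ],
  "force": 40
}}

```text
time_s: 3.25
tool_pos: [465.5, 172.9, 83.1]
tcp_rot: [-0.449, -0.545, -0.45, 0.546]
force: [-0.4, 1.5, 1.1]
finger_gap: 0.249
```

```bash
python3 - <<'E'
from h import *
s=arm.read_state();print(s["tool_pos"],s["force"],s["finger_gap"]*85)
M=R(s["tcp_rot"]);print(M)
seat=np.array([543,285.4]);y=np.array([-.289,.957]);x=np.array([.957,.289])
piv=seat-53.6*y+10*x
p=s["tool_pos"][:2]-piv
a0=np.arctan2(p@-y,p@-x);print(piv,np.linalg.norm(p),a0)
for a in np.linspace(a0,1.95,17)[1:]:
    t=piv+120*(np.cos(a)*-x+np.sin(a)*-y); d=np.array([*(t-s["tool_pos"][:2]),0]); print(round(a,2),np.round(M.T@d/30,2))
E
```

```text
[465.51 172.89  83.14] [-0.37  1.46  1.12] 21.17719542482189
[[-0.    0.98 -0.19]
 [-0.   -0.19 -0.98]
 [-1.   -0.    0.  ]]
[568.06 236.99] 120.94057447254218 0.26539661128726083
0.37 [-0.    0.33  0.27]
0.48 [-0.    0.66  0.53]
0.58 [-0.    1.02  0.75]
0.69 [-0.    1.4   0.93]
0.79 [-0.    1.79  1.08]
0.9 [-0.    2.2   1.18]
1.0 [-0.    2.62  1.23]
1.11 [-0.    3.04  1.25]
1.21 [-0.    3.46  1.21]
1.32 [-0.    3.87  1.14]
1.42 [-0.    4.27  1.02]
1.53 [-0.    4.66  0.86]
1.63 [-0.01  5.03  0.66]
1.74 [-0.01  5.38  0.42]
1.84 [-0.01  5.7   0.15]
1.95 [-0.01  5.99 -0.16]
```

Request:
{"op": "step_arm", "data": {
  "targets": [
    [0,0.33,0.27,0,1],
    [0,0.66,0.53,0,1],
    [0,1.02,0.75,0,1],
    [0,1.4,0.93,0,1],
    [0,1.79,1.08,0,1],
    [0,2.2,1.18,0,1],
    [0,2.62,1.23,0,1],
    [0,3.04,1.25,0,1]
  ]
}}

```text
time_s: 4.25
tool_pos: [546.7, 116.8, 82.9]
tcp_rot: [-0.45, -0.543, -0.45, 0.548]
force: [-5.9, -9.0, 2.5]
finger_gap: 0.245
```

```bash
cat > arc.py <<'E'
from h import *
import sys
s=arm.read_state();print(s["tool_pos"],s["force"],s["finger_gap"]*85)
M=R(s["tcp_rot"])
seat=np.array([543,285.4]);y=np.array([-.289,.957]);x=np.array([.957,.289])
piv=seat-53.6*y+10*x
p=s["tool_pos"][:2]-piv
a0=np.arctan2(p@-y,p@-x);r=np.linalg.norm(p);print(r,a0)
for a in np.linspace(a0,float(sys.argv[1]),int(sys.argv[2])+1)[1:]:
    t=piv+r*(np.cos(a)*-x+np.sin(a)*-y); d=np.array([*(t-s["tool_pos"][:2]),0]); print(round(a,2),np.round(M.T@d/30,2))
E
python3 arc.py 1.95 8
```

```text
[546.75 116.82  82.9 ] [-5.86 -9.    2.49] 20.813791479721026
122.05003314779603 1.1019839588834996
1.21 [-0.    0.43 -0.03]
1.31 [-0.    0.85 -0.11]
1.42 [-0.01  1.27 -0.23]
1.53 [-0.01  1.67 -0.39]
1.63 [-0.01  2.05 -0.59]
1.74 [-0.01  2.4  -0.84]
1.84 [-0.02  2.73 -1.12]
1.95 [-0.02  3.03 -1.43]
```

Request:
{"op": "step_arm", "data": {
  "targets": [
    [0,0.43,-0.05,0,1],
    [0,0.85,-0.13,0,1],
    [0,1.27,-0.25,0,1],
    [0,1.67,-0.42,0,1],
    [0,2.05,-0.62,0,1],
    [0,2.4,-0.87,0,1],
    [0,2.73,-1.15,0,1],
    [0,2.95,-1.38,0,1]
  ]
}}

```text
time_s: 5.25
tool_pos: [634.4, 135.0, 82.4]
tcp_rot: [-0.449, -0.535, -0.452, 0.555]
force: [-47.9, -34.4, 30.5]
finger_gap: 0.244
```

```bash
python3 arc.py 1.95 2
```

```text
[634.39 135.03  82.44] [-47.88 -34.45  30.55] 20.75662330847833
121.64237740707783 1.8542649221319762
1.9 [-0.01  0.14 -0.14]
1.95 [-0.01  0.27 -0.28]
```

Request:
{"op": "step_arm", "data": {
  "targets": [
    [0,-0.02,0.02,0,0.6],
    [0,-0.02,0.02,0,0],
    [0,-0.02,0.02,0,0],
    [-0.8,-0.02,0.02,0,0],
    [-2,-0.02,0.02,0,0],
    [-3.5,-0.02,0.02,0,0],
    [-5,-0.02,0.02,0,0],
    [-6,-0.02,0.02,0,0]
  ]
}}

```text
time_s: 6.25
tool_pos: [638.8, 137.4, 265.2]
tcp_rot: [-0.449, -0.536, -0.451, 0.554]
force: [-0.4, 0.1, -0.1]
finger_gap: 0.997
```

```bash
python3 snap.py w3 1.5; python3 arc.py 1.9 1;python3 -c "
from h import *
print(R(arm.read_state()['tcp_rot']))"
```

```text
6.25 [638.84 137.43 265.2 ] [ 0.98 -0.19 -0.02] [-0.37  0.1  -0.09] 0.997346794757513 [ 0.1   0.59  1.04 -0.01  1.54  0.29]
[639.97 137.58 269.15] [-0.31 -0.35  2.4 ] 84.68807975516971
122.70092620177593 1.9037225402333489
1.9 [ 0.   -0.01  0.01]
[[-0.01  0.98 -0.19]
 [-0.01 -0.19 -0.98]
 [-1.   -0.01  0.02]]
```

View pics/w3.png

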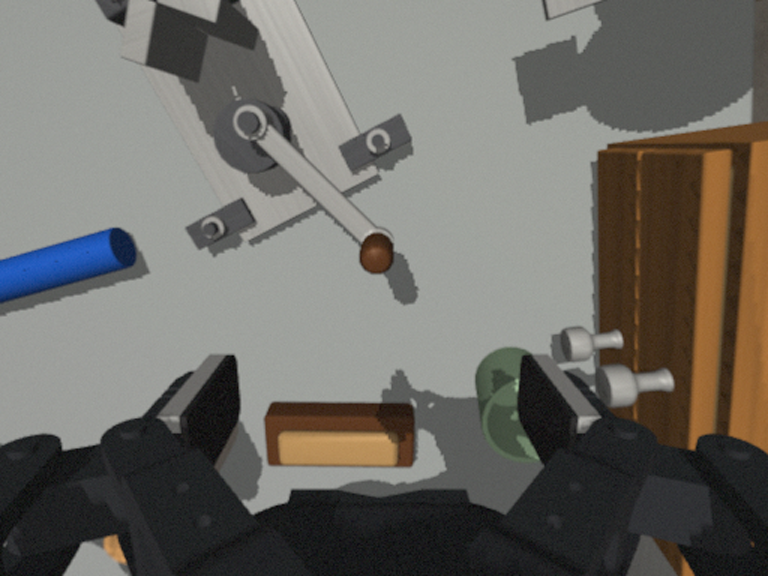

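Request:
{"op": "step_arm", "data": {
  "targets": [
    [-0.4,-0.2,1,-0.18,0],
    [-0.9,-0.5,2.6,-0.36,0],
    [-1.4,-0.9,4.4,-0.54,0],
    [-1.5,-1.3,6.3,-0.72,0],
    [-1.5,-1.8,8.3,-0.9,0],
    [-1.5,-2.2,10.3,-1.08,0],
    [-1.5,-2.5,12,-1.26,0],
    [-1.5,-2.8,13.2,-1.44,0]
  ]
}}

```text
time_s: 7.3
tool_pos: [482.8, -236.8, 321.1]
tcp_rot: [0.693, 0.112, 0.701, -0.123]
force: [0.5, -0.5, 0.9]
finger_gap: 0.997
```

```bash
python3 snap.py w4 1.5; python3 -c "
from h import *
print(R(arm.read_state()['tcp_rot']))"
```

```text
7.3 [ 482.76 -236.82  321.06] [ 0.33  0.94 -0.02] [ 0.53 -0.49  0.9 ] 0.9973545714350288 [-0.59  0.32  1.31 -0.02  1.52 -1.82]
[[-0.02  0.32  0.95]
 [-0.02  0.95 -0.32]
 [-1.   -0.02 -0.01]]
```

View pics/w4.png

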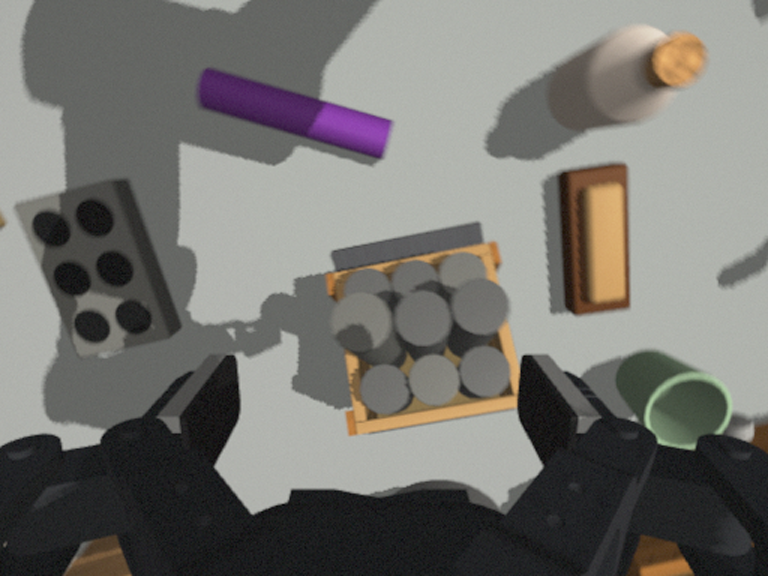

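```bash
python3 - <<'E'
import cv2
i=cv2.imread("pics/w4_raw.png")[155:295,210:355]
cv2.imwrite("pics/w4z.png",cv2.resize(i,None,fx=5,fy=4.2857 if 0 else 5,interpolation=cv2.INTER_CUBIC)[:600*2])
im=cv2.resize(i,None,fx=4.2,fy=4.2,interpolation=cv2.INTER_CUBIC);cv2.imwrite("pics/w4z.png",im)
E
```

```text
(no output)
```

View pics/w4z.png

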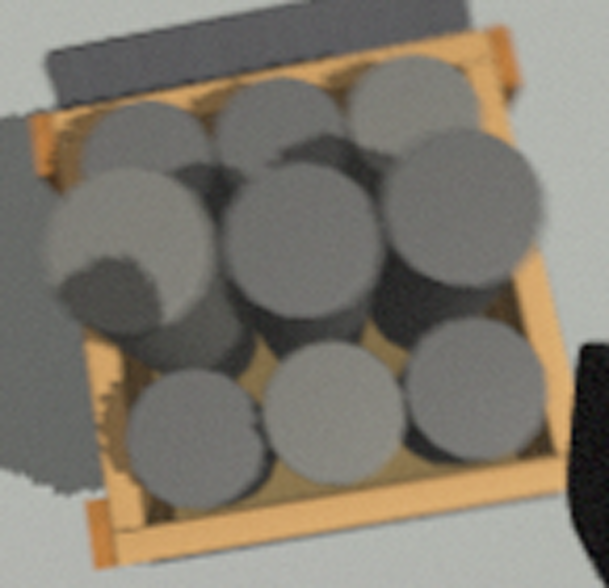

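```bash
python3 - <<'E'
from h import *
import pickle
c,s=pickle.load(open("pics/w4.pkl","rb"))
T=arm.get_calibration("top");S=arm.get_calibration("scene")
w=lambda x,y:(c,210+x/4.2-.4,155+y/4.2-.4)
t=lambda x,y:(T,285+x/6-.4,140+y/6-.4)
ss=lambda x,y:(S,180+(x-396)/6-.4,195+y/6-.4)
L={}
for n,a,b,d in [("long",(255,262),(485,105),(130,251)),("mid",(187,237),(580,133),(303,241)),("left",(118,225),(645,95),(463,207))]:
    L[n]=tri(t(*a),ss(*b),w(*d)); print(n,L[n], tri(t(*a),w(*d))[0])
for z in(100,150):
  for p,q in [((40,118),(495,35)),((108,562),(560,488)),((120,530),(555,458))]:
    v=onz(*w(*q),z)-onz(*w(*p),z); print(z,np.degrees(np.arctan2(v[1],v[0])))
for z in(212,190,187): print(z,onz(*w(130,251),z),onz(*w(303,241),z),onz(*w(463,207),z))
E
```

```text
long (array([ 502.64, -255.21,  212.12]), [0.9, 1.0, 2.0]) [ 504.63 -257.05  203.77]
mid (array([ 521.51, -221.48,  186.57]), [0.1, 2.8, 2.7]) [ 524.98 -223.96  172.47]
left (array([ 524.72, -185.39,  190.42]), [2.5, 1.3, 3.5]) [ 531.85 -186.19  166.27]
100 81.63676753915378
100 81.867753105339
100 81.8863298727737
150 81.6367675391538
150 81.86775310533896
150 81.88632987277367
212 [ 501.95 -257.05  212.  ] [ 511.26 -223.07  212.  ] [ 514.75 -190.46  212.  ]
190 [ 508.99 -260.77  190.  ] [ 519.12 -223.83  190.  ] [ 522.91 -188.37  190.  ]
187 [ 509.95 -261.28  187.  ] [ 520.19 -223.93  187.  ] [ 524.03 -188.08  187.  ]
```

Request:
{"op": "step_arm", "data": {
  "targets": [
    [0.4,-0.06,0.15,-0.04,0],
    [0.8,-0.12,0.3,-0.08,0],
    [1.2,-0.18,0.45,-0.12,0],
    [1.6,-0.24,0.6,-0.16,0],
    [2,-0.3,0.75,-0.19,0],
    [2.4,-0.37,0.9,-0.19,0],
    [2.5,-0.37,0.91,-0.19,0],
    [2.5,-0.37,0.91,-0.19,0]
  ]
}}

```text
time_s: 8.35
tool_pos: [502.2, -261.0, 245.9]
tcp_rot: [0.7, 0.042, 0.711, -0.054]
force: [0.4, -0.1, -0.1]
finger_gap: 1.002
```

```bash
python3 snap.py w5 1.5; python3 -c "
from h import *
s=arm.read_state();M=R(s['tcp_rot']);print(M)
d=np.array([505,-256.3,194])-s['tool_pos'];print(M.T@d/30)"
```

```text
8.35 [ 502.2  -261.    245.94] [ 0.14  0.99 -0.02] [ 0.39 -0.06 -0.11] 1.001646018911056 [-0.6   0.41  1.38 -0.02  1.36 -2.03]
[[-0.02  0.14  0.99]
 [-0.02  0.99 -0.14]
 [-1.   -0.02 -0.01]]
[1.74 0.2  0.09]
```

View pics/w5.png

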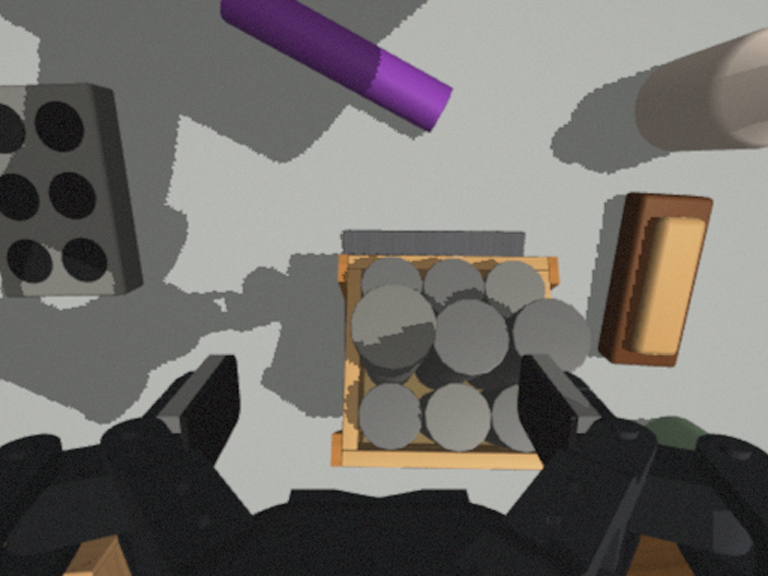

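```bash
python3 - <<'E'
from h import *
import pickle
c,s=pickle.load(open("pics/w5.pkl","rb"));c4,_=pickle.load(open("pics/w4.pkl","rb"))
S=arm.get_calibration("scene")
T=arm.get_calibration("top")
p=(c,393.5/1.5-.2,327/1.5-.2)
for z in (205,211,215):print(z,onz(*p,z))
q=(c4,210+130/4.2-.4,155+251/4.2-.4)
print(tri(p,q,(S,180+(485-396)/6-.4,195+105/6-.4)),tri(p,q),tri(p,q,(S,180+(485-396)/6-.4,195+105/6-.4),(T,285+255/6-.4,140+262/6-.4)))
s=arm.read_state();M=R(s['tcp_rot'])
# where does the top centre lie in tool frame
print(M.T@(np.array([503,-257,211])-s['tool_pos']))
# diameter check
w=84/1.5; print("range for 36mm dia:",36*c["fx"]/w, "cam z",ray(*p)[0])
E
```

```text
205 [ 504.91 -257.    205.  ]
211 [ 502.72 -256.81  211.  ]
215 [ 501.26 -256.68  215.  ]
(array([ 502.47, -256.04,  212.23]), [0.8, 1.1, 1.9]) (array([ 501.25, -256.65,  214.63]), [0.1, 0.1]) (array([ 502.6 , -255.61,  212.01]), [1.2, 1.6, 1.4, 1.3])
[35.24  4.74  0.62]
range for 36mm dia: 200.25748116394607 cam z [ 437.97 -251.21  388.89]
```

Request:
{"op": "step_arm", "data": {
  "targets": [
    [0.3,0.1,0.07,0,0],
    [0.7,0.18,0.07,0,0],
    [1.1,0.18,0.07,0,0],
    [1.4,0.18,0.07,0,0.2],
    [1.6,0.18,0.07,0,0.4],
    [1.7,0.18,0.07,0,0.42],
    [1.7,0.18,0.07,0,0.42],
    [1.7,0.18,0.07,0,0.42]
  ]
}}

```text
time_s: 9.4
tool_pos: [504.5, -256.9, 195.6]
tcp_rot: [0.701, 0.042, 0.71, -0.054]
force: [0.3, -1.2, -0.5]
finger_gap: 0.581
```

```bash
python3 snap.py w6 1.5; python3 - <<'E'
from station import arm;import cv2
i=arm.read_camera("scene")[:,:,::-1];cv2.imwrite("pics/s6.png",cv2.resize(i[150:300,150:300],None,fx=4,fy=4,interpolation=cv2.INTER_CUBIC))
E
```

```text
9.4 [ 504.5  -256.92  195.58] [ 0.14  0.99 -0.02] [ 0.33 -1.16 -0.46] 0.5813328324659395 [-0.59  0.45  1.46 -0.02  1.24 -2.02]
```

View pics/w6.png

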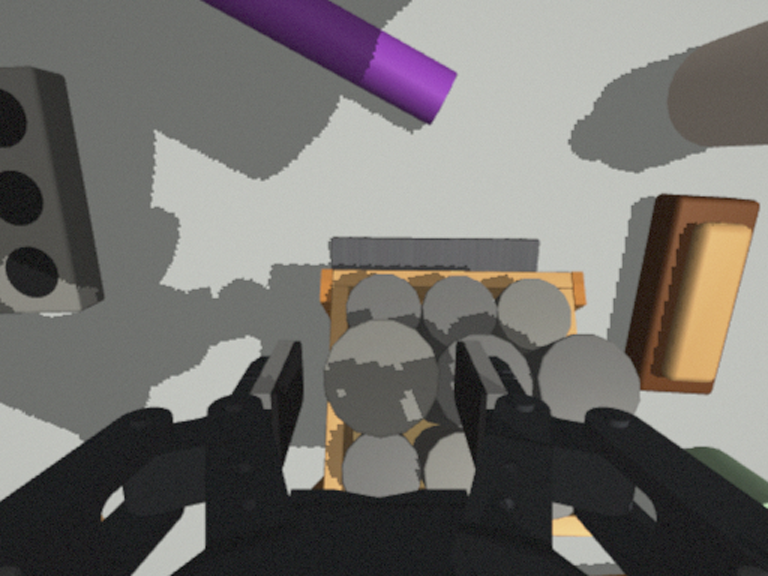

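View pics/s6.png

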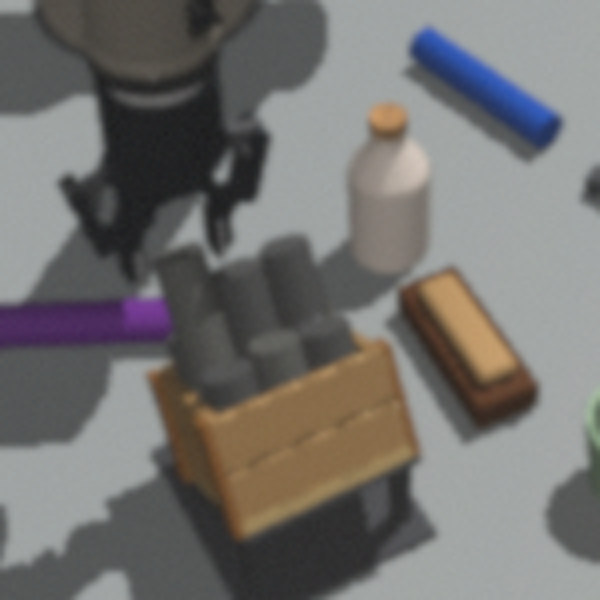

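Request:
{"op": "step_arm", "data": {
  "targets": [
    [0,0,0,0,0.6],
    [0,0,0,0,0.8],
    [0,0,0,0,1],
    [0,0,0,0,1],
    [0,0,0,0,1],
    [0,0,0,0,1],
    [-0.05,0,-0.03,0,1],
    [-0.1,0,-0.06,0,1]
  ],
  "force": 90
}}

```text
time_s: 10.5
tool_pos: [503.0, -256.5, 197.9]
tcp_rot: [0.701, 0.042, 0.71, -0.054]
force: [4.4, -1.6, -6.9]
finger_gap: 0.377
```

```bash
python3 snap.py w7 1.5
```

```text
10.5 [ 503.05 -256.54  197.87] [ 0.14  0.99 -0.02] [ 4.36 -1.56 -6.89] 0.37657339228214054 [-0.6   0.45  1.46 -0.02  1.24 -2.02]
```

View pics/w7.png

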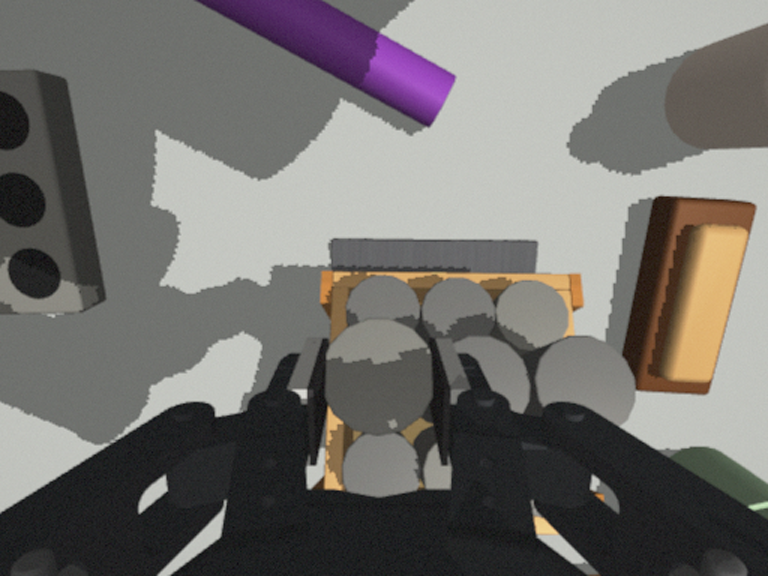

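Request:
{"op": "step_arm", "data": {
  "targets": [
    [-0.21,0,-0.13,0,1],
    [-0.43,-0.01,-0.25,0,1],
    [-0.64,-0.01,-0.38,0,1],
    [-0.86,-0.02,-0.51,0,1],
    [-1.07,-0.02,-0.64,0,1],
    [-1.29,-0.02,-0.76,0,1],
    [-1.5,-0.03,-0.89,0,1],
    [-1.71,-0.03,-1.02,0,1]
  ]
}}

```text
time_s: 11.55
tool_pos: [472.9, -252.4, 250.2]
tcp_rot: [0.701, 0.042, 0.71, -0.054]
force: [2.4, -0.3, -4.1]
finger_gap: 0.377
```

```bash
python3 snap.py w8 1.5; python3 - <<'E'
from station import arm;import cv2
i=arm.read_camera("scene")[:,:,::-1];cv2.imwrite("pics/s8.png",cv2.resize(i[130:280,150:300],None,fx=4,fy=4,interpolation=cv2.INTER_CUBIC))
E
```

```text
11.55 [ 472.93 -252.43  250.23] [ 0.14  0.99 -0.02] [ 2.44 -0.35 -4.14] 0.3773051020791773 [-0.62  0.35  1.46 -0.02  1.34 -2.05]
```

View pics/w8.png

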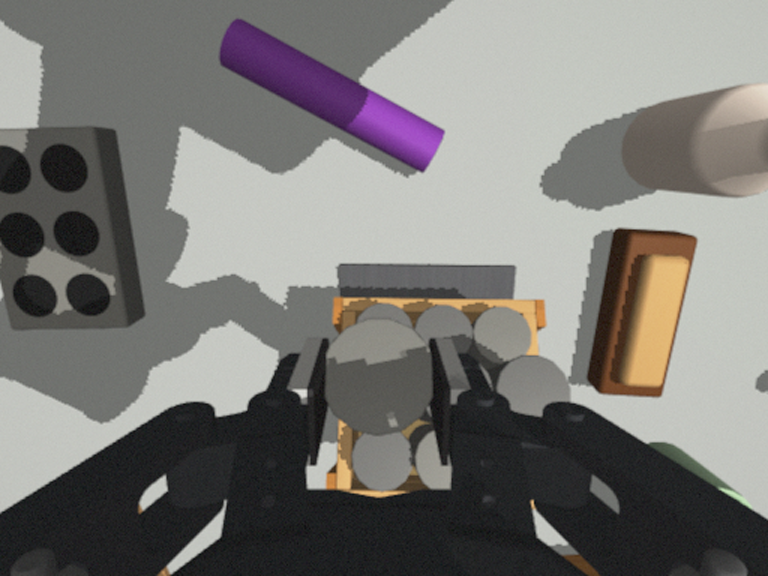

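View pics/s8.png

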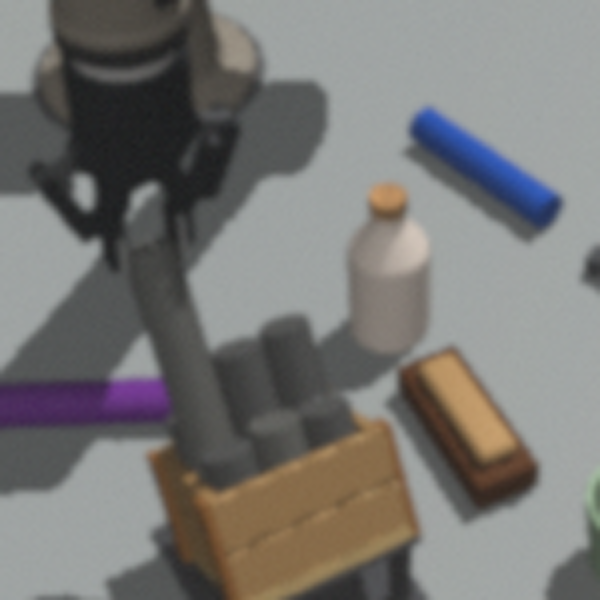

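Request:
{"op": "step_arm", "data": {
  "targets": [
    [-0.35,-0.01,-0.21,0,1],
    [-0.75,-0.01,-0.45,0,1],
    [-1.15,-0.02,-0.68,0,1],
    [-1.55,-0.03,-0.92,0,1],
    [-1.95,-0.04,-1.16,0,1],
    [-2.35,-0.04,-1.4,0,1],
    [-2.75,-0.05,-1.63,0,1],
    [-3.14,-0.06,-1.87,0,1]
  ]
}}

```text
time_s: 12.65
tool_pos: [418.0, -245.1, 346.4]
tcp_rot: [0.701, 0.042, 0.71, -0.054]
force: [0.1, -0.6, -4.1]
finger_gap: 0.375
```

```bash
python3 snap.py w9 1; python3 - <<'E'
from station import arm;import cv2,numpy as np
i=arm.read_camera("scene")[:,:,::-1];j=arm.read_camera("top")[:,:,::-1]
cv2.imwrite("pics/s9.png",np.hstack([cv2.resize(i[100:260,140:270],None,fx=3,fy=3,interpolation=cv2.INTER_CUBIC),cv2.resize(j[100:260,250:380],None,fx=3,fy=3,interpolation=cv2.INTER_CUBIC)]))
E
```

```text
12.65 [ 418.02 -245.13  346.44] [ 0.14  0.99 -0.02] [ 0.1  -0.61 -4.13] 0.3749216568115697 [-0.67  0.2   1.4  -0.02  1.54 -2.11]
```

View pics/s9.png

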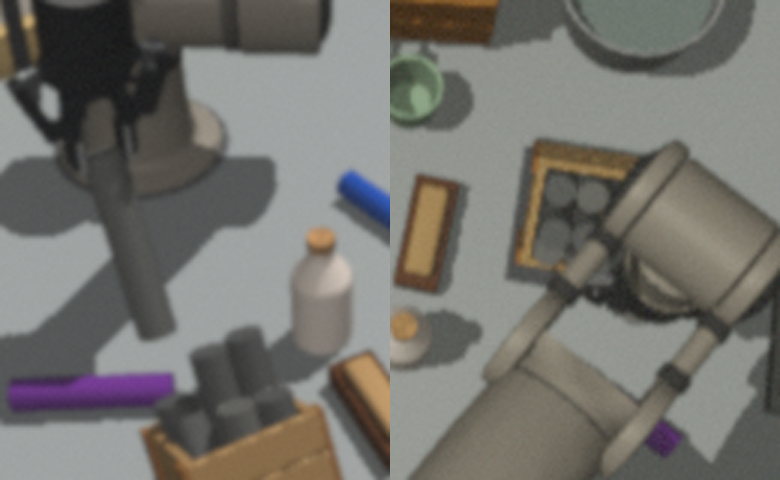

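View pics/w9.png

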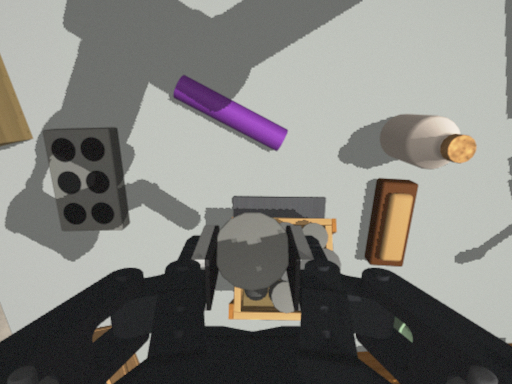

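Request:
{"op": "step_arm", "data": {
  "targets": [
    [0,0,0,0,1],
    [0,0,0,0,1],
    [0,0,0,0,1],
    [0,0,0,0,1],
    [0,0,0,0,1],
    [0,0,0,0,1],
    [0,0,0,0,1],
    [0,0,0,0,1]
  ],
  "force": 35
}}

```text
time_s: 13.8
tool_pos: [418.5, -245.4, 346.4]
tcp_rot: [0.701, 0.042, 0.709, -0.055]
force: [0.7, 0.7, -4.5]
finger_gap: 0.379
```

```bash
cat > sc.py <<'E'
from h import *
import cv2,sys
n,x,y,w,hh,k=sys.argv[1],*map(int,sys.argv[2:7])
i=arm.read_camera("scene")[:,:,::-1];cv2.imwrite(f"pics/{n}_raw.png",i)
cv2.imwrite(f"pics/{n}.png",cv2.resize(i[y:y+hh,x:x+w],None,fx=k,fy=k,interpolation=cv2.INTER_CUBIC))
s=arm.read_state();print(s["time_s"],s["tool_pos"],s["force"],s["torque"],s["finger_gap"])
E
python3 sc.py s10 140 100 150 150 3
```

```text
13.85 [ 418.48 -245.37  346.39] [ 0.21 -0.29 -4.36] [0.01 0.16 0.04] 0.3786487989740047
```

View pics/s10.png

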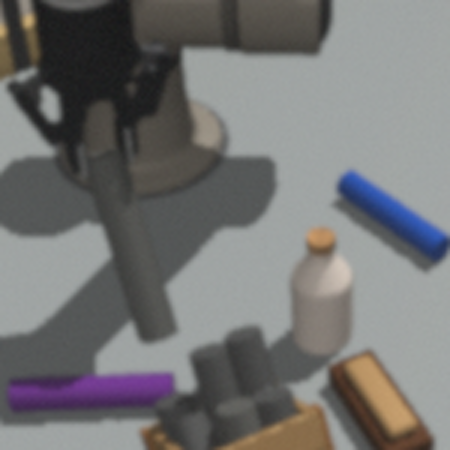

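Request:
{"op": "step_arm", "data": {
  "targets": [
    [0,0,0,0,1],
    [0,0,0,0,1],
    [0,0,0,0,1],
    [0,0,0,0,1],
    [0,0,0,0,1],
    [0,0,0,0,1],
    [0,0,0,0,1],
    [0,0,0,0,1]
  ],
  "force": 20
}}

```text
time_s: 14.85
tool_pos: [418.5, -245.4, 346.4]
tcp_rot: [0.702, 0.042, 0.709, -0.055]
force: [-0.0, -0.6, -4.6]
finger_gap: 0.38
```

```bash
python3 sc.py s11 140 100 150 150 3
```

```text
14.9 [ 418.46 -245.35  346.42] [-0.09  0.09 -3.47] [0.06 0.11 0.02] 0.38388356179739935
```

View pics/s11.png

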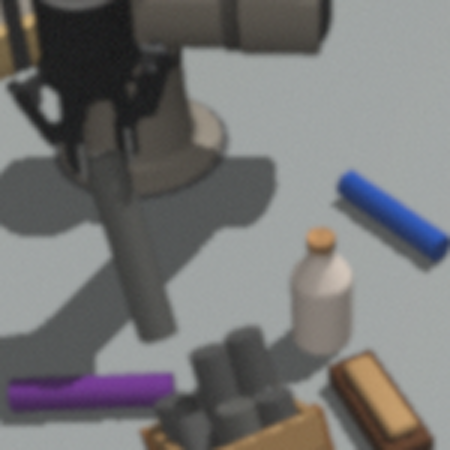

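Request:
{"op": "step_arm", "data": {
  "targets": [
    [0,0,0,0,1],
    [0,0.7,0.1,-0.1,1],
    [0,1.8,0.3,-0.25,1],
    [0,3,0.5,-0.4,1],
    [0,4.3,0.7,-0.55,1],
    [0,5.6,0.9,-0.7,1],
    [0,6.7,1.1,-0.82,1],
    [0,7.5,1.2,-0.9,1]
  ],
  "force": 80
}}

```text
time_s: 15.9
tool_pos: [485.0, -25.9, 341.7]
tcp_rot: [0.649, -0.269, 0.662, 0.261]
force: [-0.1, -0.4, -4.5]
finger_gap: 0.383
```

```bash
cat > go.py <<'E'
from h import *
import sys
s=arm.read_state();M=R(s["tcp_rot"]);print(s["time_s"],s["tool_pos"],s["force"],s["finger_gap"]*85,"zang",np.arctan2(M[1,2],M[0,2]),"tilt",M[:2,0],"q",np.round(s["qpos"],2))
if len(sys.argv)>1: print(M.T@(np.array(list(map(float,sys.argv[1:4])))-s["tool_pos"])/30)
E
python3 go.py 555 188.4 346
```

```text
15.9 [485.01 -25.94 341.72] [-0.11 -0.38 -4.51] 32.557914704719295 zang 0.7679508996414011 tilt [-0.01 -0.02] q [-0.2   0.21  1.4  -0.02  1.54 -2.54]
[-0.3   3.52  6.64]
```

Request:
{"op": "step_arm", "data": {
  "targets": [
    [0,0.3,0.5,-0.05,1],
    [0,0.8,1.5,-0.18,1],
    [-0.1,1.4,2.6,-0.32,1],
    [-0.2,2,3.8,-0.46,1],
    [-0.2,2.6,4.9,-0.6,1],
    [-0.3,3.1,5.8,-0.74,1],
    [-0.3,3.4,6.4,-0.85,1],
    [-0.3,3.52,6.64,-0.9,1]
  ]
}}

```text
time_s: 16.9
tool_pos: [555.3, 189.8, 345.6]
tcp_rot: [-0.467, 0.526, -0.482, -0.524]
force: [0.8, -0.5, -4.6]
finger_gap: 0.38
```

```bash
python3 go.py; python3 snap.py w12 1.2; python3 sc.py s12 270 70 130 130 4
```

```text
16.9 [555.32 189.83 345.6 ] [ 0.83 -0.48 -4.58] 32.2914394579412 zang 1.6718720777052285 tilt [-0.01 -0.02] q [ 0.21  0.42  1.1  -0.01  1.64 -3.04]
16.9 [555.32 189.83 345.6 ] [-0.99 -0.1   0.01] [ 0.83 -0.48 -4.58] 0.37989928774048476 [ 0.21  0.42  1.1  -0.01  1.64 -3.04]
17.0 [555.2  189.39 345.56] [-0.12 -0.15 -4.01] [-0.18 -0.11  0.01] 0.37858165410690486
```

View pics/w12.png

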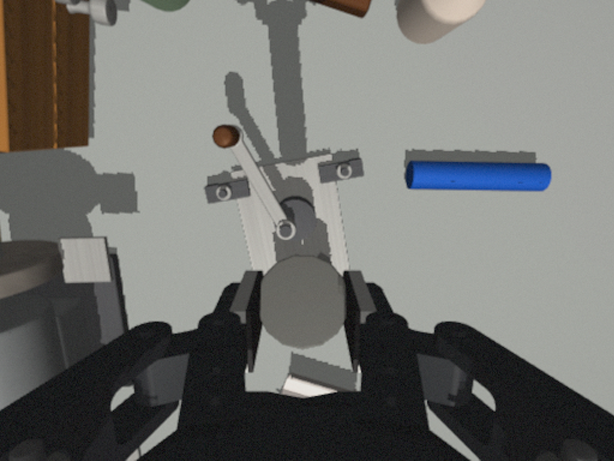

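View pics/s12.png

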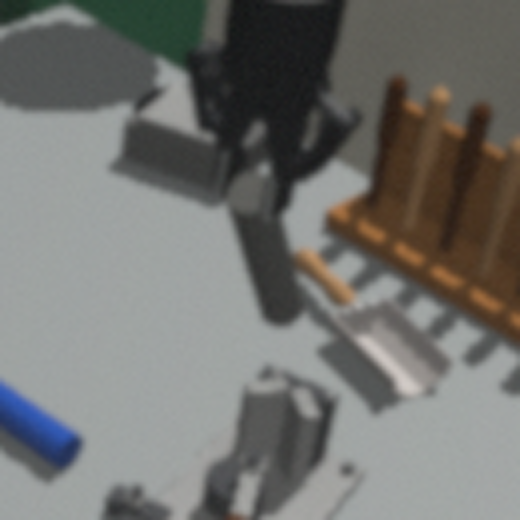

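```bash
python3 - <<'E'
from h import *
import cv2
S=arm.get_calibration("scene");s=arm.read_state();M=R(s["tcp_rot"]);tcp=s["tool_pos"]
f=lambda v:np.array(tcp)+M@np.array(v,float)
im=cv2.imread("pics/s12_raw.png")
for th in (30,25):
  a=np.array([-np.cos(np.radians(th)),0,-np.sin(np.radians(th))]);e=np.array([-a[2]*-1,0,0])
  T=np.array([-15.9,0,-1.9]);B=T-170*a
  u1=np.array([0,1,0]);u2=np.cross(a,u1)
  print(th,f(T),f(B))
  for O in (T,B):
    pts=[proj(S,f(O+18*(np.cos(t)*u1+np.sin(t)*u2))) for t in np.linspace(0,6.28,40)]
    cv2.polylines(im,[np.int32(np.round(np.array(pts)*16))],True,(0,0,255) if th==30 else (0,255,0),1,cv2.LINE_AA,4)
cv2.imwrite("pics/s12o.png",cv2.resize(im[70:200,270:400],None,fx=4,fy=4,interpolation=cv2.INTER_CUBIC))
E
```

```text
30 [555.58 187.78 361.49] [545.36 269.74 212.9 ]
25 [555.58 187.78 361.49] [546.57 256.53 206.27]
```

View pics/s12o.png

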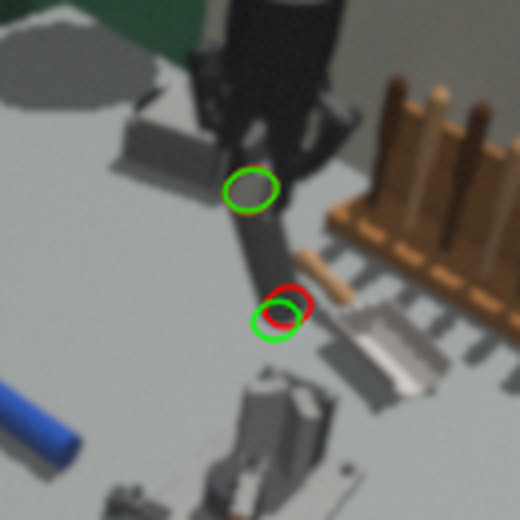

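Request:
{"op": "step_arm", "data": {
  "targets": [
    [0.4,0.05,0,0.05,1],
    [1,0.1,0,0.1,1],
    [1.7,0.15,0,0.1,1],
    [2.4,0.15,0,0.1,1],
    [3.1,0.15,0,0.1,1],
    [3.8,0.15,0.05,0.1,1],
    [4.4,0.15,0.05,0.1,1],
    [4.8,0.15,0.1,0.1,1]
  ]
}}

```text
time_s: 18.0
tool_pos: [548.5, 188.8, 200.9]
tcp_rot: [0.493, -0.501, 0.508, 0.498]
force: [0.5, -0.3, -3.9]
finger_gap: 0.379
```

```bash
cat > ov.py <<'E'
# overlay of expected core ends at given tilt: python ov.py name tilt
from h import *
import cv2,sys
n=sys.argv[1];S=arm.get_calibration("scene");s=arm.read_state();M=R(s["tcp_rot"]);tcp=np.array(s["tool_pos"])
im=arm.read_camera("scene")[:,:,::-1].copy();cv2.imwrite(f"pics/{n}_raw.png",im)
f=lambda v:tcp+M@np.array(v,float)
y=np.array([-.289,.957]);x=np.array([.957,.289]);seat=np.array([543,285.4])
for th,col in zip(map(float,sys.argv[2:]),[(0,0,255),(0,255,0)]):
  a=np.array([-np.cos(np.radians(th)),0,-np.sin(np.radians(th))])
  T=np.array([-15.9,0,-1.9]) if th>20 else np.array([-15.9,0,-1.9])
  G=np.array([-8,0,0]);T=G+a*9
  B=T-170*a;u1=np.array([0,1,0]);u2=np.cross(a,u1)
  w=f(B);print(th,"B",w,"jig",x@(w[:2]-seat),y@(w[:2]-seat))
  for O in (T,B):
    pts=[proj(S,f(O+18*(np.cos(t)*u1+np.sin(t)*u2))) for t in np.linspace(0,6.28,40)]
    cv2.polylines(im,[np.int32(np.round(np.array(pts)*16))],True,col,1,cv2.LINE_AA,4)
cv2.imwrite(f"pics/{n}.png",cv2.resize(im[90:220,270:400],None,fx=4.6,fy=4.6,interpolation=cv2.INTER_CUBIC))
E
python3 go.py; python3 ov.py s13 28; python3 snap.py w13 1.2
```

```text
18.0 [548.48 188.8  200.86] [ 0.55 -0.26 -3.87] 32.1993012346492 zang 1.568135684899976 tilt [-0.01 -0.02] q [ 0.21  0.48  1.4  -0.02  1.28 -2.93]
28.0 B [546.93 261.94  65.36] jig -3.018433123943205 -23.587995225630078
18.05 [547.89 188.99 199.49] [-1.    0.    0.02] [-0.79 -0.1  -5.39] 0.38257624672693996 [ 0.21  0.48  1.4  -0.02  1.28 -2.93]
```

View pics/s13.png

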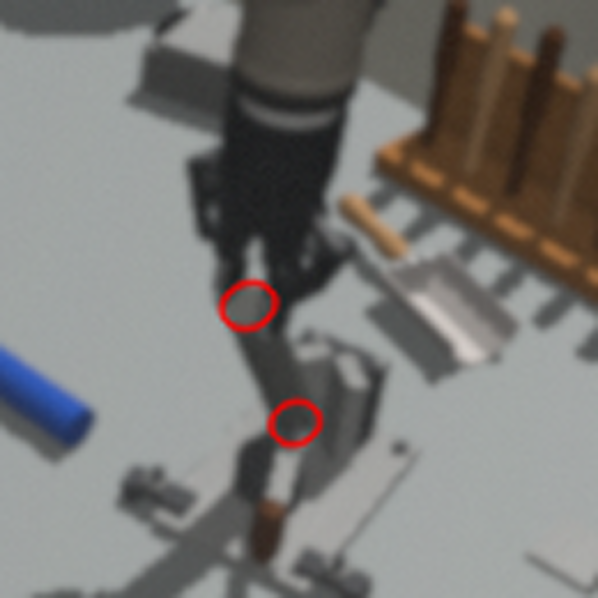

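View pics/w13.png

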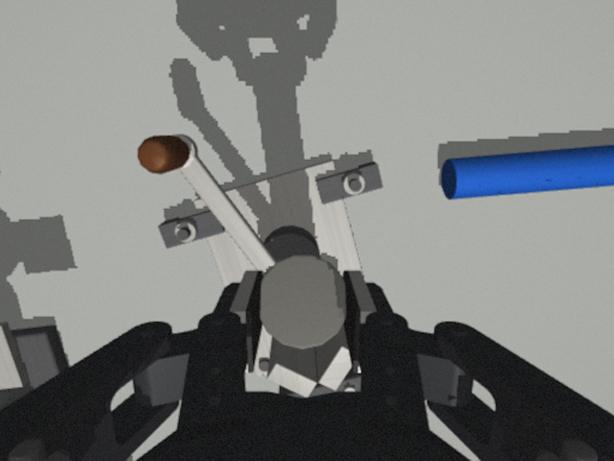

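Request:
{"op": "step_arm", "data": {
  "targets": [
    [0,0,0,0,1],
    [0,0.02,0.25,0,1],
    [-0.05,0.04,0.5,0,1],
    [-0.1,0.06,0.75,0,1],
    [-0.15,0.07,1,0,1],
    [-0.2,0.09,1.25,0,1],
    [-0.25,0.1,1.5,0,1],
    [-0.3,0.11,1.7,0,1]
  ],
  "force": 25
}}

```text
time_s: 19.1
tool_pos: [544.7, 240.6, 208.5]
tcp_rot: [0.492, -0.5, 0.509, 0.499]
force: [-0.4, -3.0, -3.5]
finger_gap: 0.375
```

```bash
python3 go.py 543 285.4 215; python3 ov.py s14 28 18; python3 snap.py w14 1.2
```

```text
19.1 [544.65 240.64 208.48] [-0.36 -3.01 -3.45] 31.871054615830523 zang 1.5690447586402125 tilt [-0.02 -0.02] q [ 0.29  0.5   1.34 -0.01  1.32 -2.84]
[-0.24  0.06  1.49]
28.0 B [542.69 313.74  72.97] jig 7.894576201172279 27.205780369378942
18.0 B [542.48 287.7   62.48] jig 0.16470240030987413 2.3563948406339645
19.15 [544.59 241.32 208.59] [-1.    0.    0.02] [-0.18 -0.77 -3.67] 0.38270692717524857 [ 0.3   0.5   1.34 -0.01  1.32 -2.84]
```

View pics/s14.png

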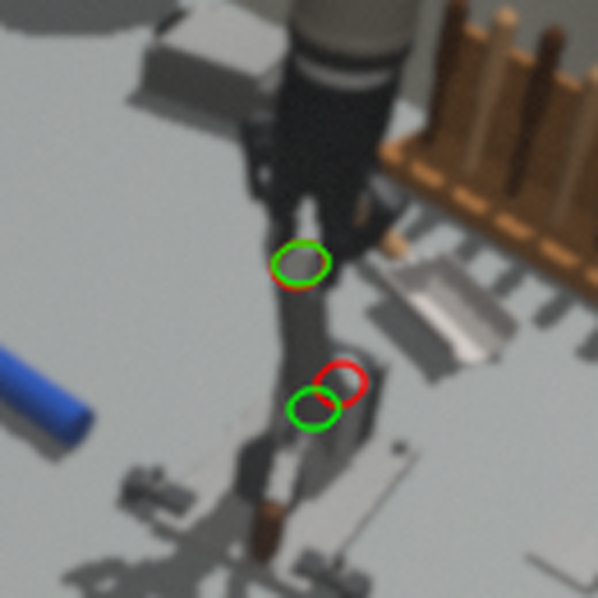

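View pics/w14.png

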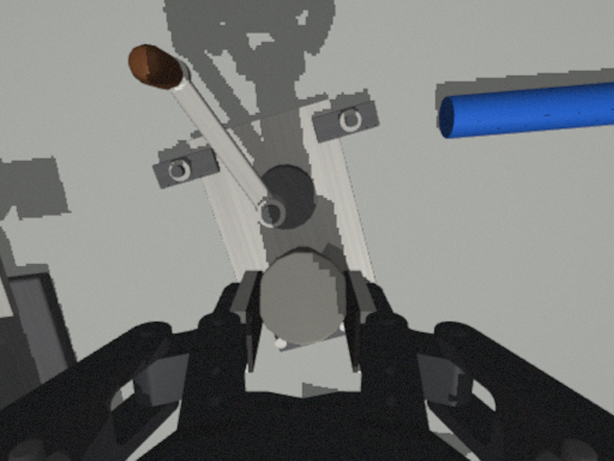

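Request:
{"op": "step_arm", "data": {
  "targets": [
    [-0.03,0.01,0.2,0,1],
    [-0.06,0.02,0.4,0,1],
    [-0.1,0.03,0.6,0,1],
    [-0.13,0.04,0.8,0,1],
    [-0.16,0.05,1,0,1],
    [-0.2,0.06,1.2,0,1],
    [-0.22,0.06,1.35,0,1],
    [-0.24,0.06,1.49,0,1]
  ]
}}

```text
time_s: 20.2
tool_pos: [542.9, 286.1, 214.7]
tcp_rot: [0.492, -0.5, 0.509, 0.499]
force: [0.1, -1.8, -3.8]
finger_gap: 0.382
```

```bash
python3 go.py 543 285.4 215; python3 ov.py s15 5 0; python3 snap.py w15 1.2
```

```text
20.2 [542.85 286.07 214.68] [ 0.12 -1.76 -3.85] 32.48541679590848 zang 1.569730357890973 tilt [-0.02 -0.02] q [ 0.37  0.53  1.27 -0.01  1.36 -2.77]
[-0.01 -0.   -0.02]
5.0 B [540.46 297.32  62.08] jig 1.0108756113335575 12.144629439414848
0.0 B [540.43 283.28  61.72] jig -3.070535639854091 -1.285374552541969
20.25 [542.83 286.5  214.71] [-1.    0.    0.02] [ 0.48 -2.11 -4.05] 0.3804918021326203 [ 0.37  0.53  1.27 -0.01  1.36 -2.77]
```

View pics/s15.png

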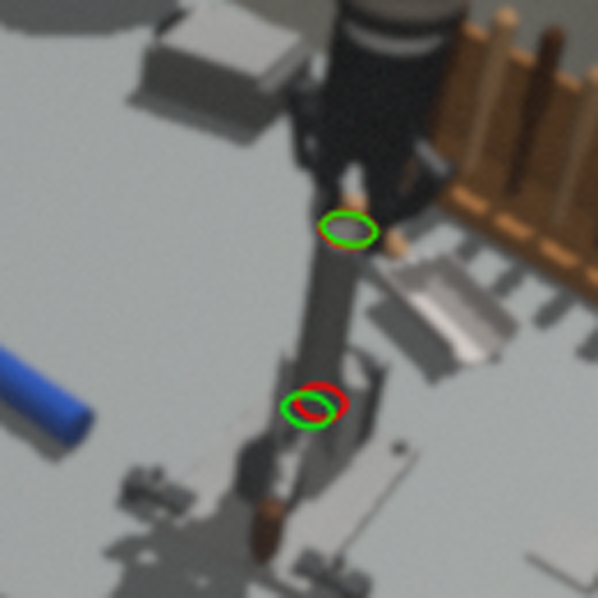

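View pics/w15.png

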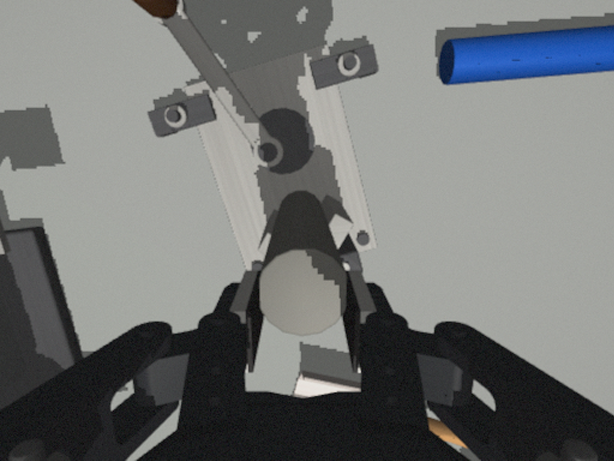

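Request:
{"op": "step_arm", "data": {
  "targets": [
    [0.15,0,0,0,1],
    [0.35,-0.01,0,0,1],
    [0.55,-0.01,0,0,1],
    [0.75,-0.02,0,0,1],
    [0.95,-0.02,0,0,1],
    [1.15,-0.02,0.01,0,1],
    [1.3,-0.03,0.01,0,1],
    [1.4,-0.03,0.01,0,1]
  ]
}}

```text
time_s: 21.3
tool_pos: [543.1, 285.7, 172.3]
tcp_rot: [0.492, -0.5, 0.509, 0.499]
force: [-0.1, -2.1, -1.0]
finger_gap: 0.38
```

```bash
python3 go.py; python3 ov.py s16 0; python3 snap.py w16 1.2
```

```text
21.3 [543.06 285.71 172.34] [-0.06 -2.15 -0.98] 32.313477883748746 zang 1.5701158101530164 tilt [-0.02 -0.02] q [ 0.37  0.56  1.33 -0.01  1.27 -2.77]
0.0 B [540.62 282.93  19.38] jig -2.9918985357530206 -1.6737661394176855
21.35 [543.02 285.65 172.02] [-1.    0.    0.02] [-0.15 -2.83 -5.34] 0.38595414928795696 [ 0.37  0.56  1.33 -0.01  1.27 -2.77]
```

View pics/s16.png

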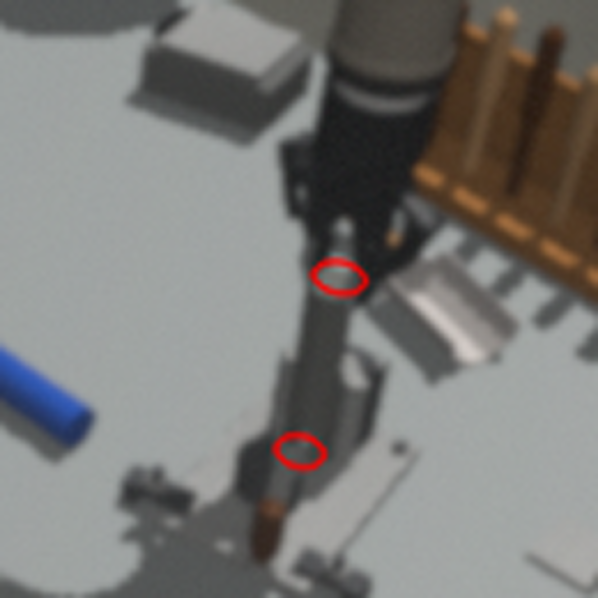

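Bottom should be about 7 mm above the plate. I'll lower it slowly until it makes contact.

Request:
{"op": "step_arm", "data": {
  "targets": [
    [0.04,0,0,0,1],
    [0.08,0,0,0,1],
    [0.12,0,0,0,1],
    [0.16,0,0,0,1],
    [0.2,0,0,0,1],
    [0.24,0,0,0,1],
    [0.27,0,0,0,1],
    [0.27,0,0,0,1]
  ]
}}

```text
time_s: 22.4
tool_pos: [543.8, 286.6, 168.4]
tcp_rot: [0.494, -0.501, 0.507, 0.499]
force: [-3.7, -0.7, 19.4]
finger_gap: 0.381
```

```bash
python3 go.py
```

```text
22.4 [543.77 286.62 168.37] [-3.67 -0.72 19.38] 32.37071613101696 zang 1.570215849785842 tilt [-0.01 -0.02] q [ 0.37  0.57  1.34 -0.01  1.25 -2.77]
```

```bash
cat > ovs.py <<'E'
from h import *
import cv2,sys
n=sys.argv[1];z0=float(sys.argv[2]) if len(sys.argv)>2 else 12
im=arm.read_camera("scene")[:,:,::-1].copy();cv2.imwrite(f"pics/{n}_raw.png",im);S=arm.get_calibration("scene")
im=cv2.resize(im[90:220,270:400],None,fx=4.6,fy=4.6,interpolation=cv2.INTER_CUBIC); raw=im.copy()
for z in (z0,z0+170):
  p=np.array([(proj(S,[543+18*np.cos(t),285.4+18*np.sin(t),z])-[270,90]+.5)*4.6 for t in np.linspace(0,6.28,40)])
  cv2.polylines(im,[np.int32(np.round(p))],True,(0,0,255),1,cv2.LINE_AA)
cv2.imwrite(f"pics/{n}.png",im)
E
python3 ovs.py s17
```

```text
(no output)
```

View pics/s17.png

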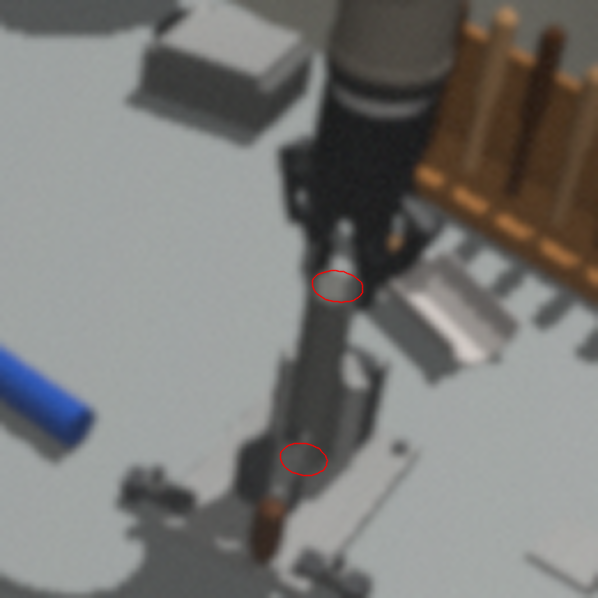

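Request:
{"op": "step_arm", "data": {
  "targets": [
    [-0.03,0,0,0,0.62],
    [-0.03,0,0,0,0.58],
    [-0.03,0,0,0,0.54],
    [-0.03,0,0,0,0.5],
    [-0.03,0,0,0,0.4],
    [-0.03,0,0,0,0.2],
    [-0.03,0,0,0,0],
    [-0.03,0,0,0,0]
  ]
}}

```text
time_s: 23.45
tool_pos: [543.8, 286.7, 169.3]
tcp_rot: [0.494, -0.501, 0.507, 0.499]
force: [-0.1, 0.3, 0.8]
finger_gap: 0.999
```

```bash
python3 go.py; python3 ovs.py s18;python3 snap.py w18 1.2
```

```text
23.45 [543.79 286.65 169.27] [-0.14  0.3   0.75] 84.92773298373349 zang 1.5701988808327052 tilt [-0.01 -0.02] q [ 0.37  0.57  1.34 -0.01  1.26 -2.77]
23.5 [543.76 286.64 169.25] [-1.    0.    0.01] [ 0.72 -0.49 -0.32] 1.00090472882795 [ 0.37  0.57  1.34 -0.01  1.26 -2.77]
```

View pics/s18.png

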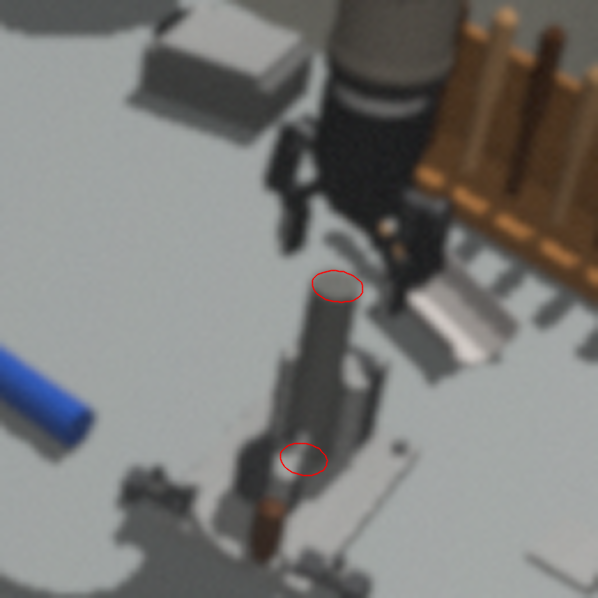

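View pics/w18.png

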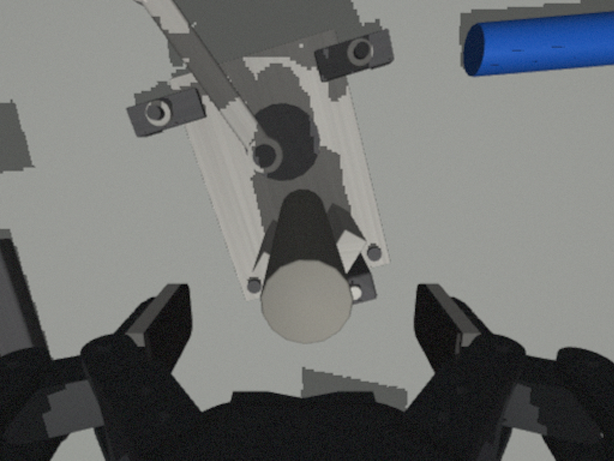

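Request:
{"op": "step_arm", "data": {
  "targets": [
    [-0.6,0,0,0,0],
    [-1.4,0,0,0,0],
    [-2.2,-0.1,-0.2,0,0],
    [-2.6,-0.7,-1.2,0,0],
    [-2.6,-1.4,-2.3,0,0],
    [-2.6,-2.1,-3.5,0,0],
    [-2.5,-2.8,-4.5,0,0],
    [-2.4,-3.07,-4.97,0,0]
  ]
}}

```text
time_s: 24.55
tool_pos: [637.3, 136.9, 242.1]
tcp_rot: [0.494, -0.5, 0.507, 0.498]
force: [-0.5, 0.8, 0.4]
finger_gap: 0.994
```

```bash
python3 go.py 636 137 83;python3 snap.py w19 1.2
```

```text
24.55 [637.31 136.89 242.12] [-0.48  0.83  0.44] 84.4866821714159 zang 1.5683112139399098 tilt [-0.01 -0.02] q [ 0.1   0.59  1.1  -0.01  1.47 -3.04]
[ 5.3  -0.02  0.08]
24.55 [637.31 136.89 242.12] [-1.    0.    0.01] [-0.48  0.83  0.44] 0.9939609667225399 [ 0.1   0.59  1.1  -0.01  1.47 -3.04]
```

View pics/w19.png

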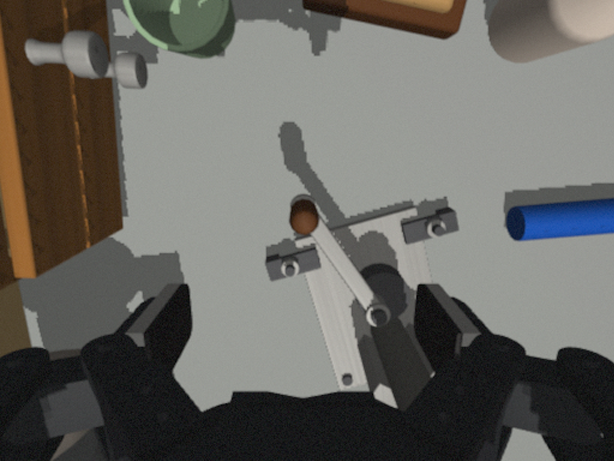

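```bash
python3 - <<'E'
from h import *
import pickle
c,s=pickle.load(open("pics/w19.pkl","rb"))
for z in (100,112,120): print(z,onz(c,303/1.2,216/1.2,z))
E
```

```text
100 [635.41 136.7  100.  ]
112 [635.55 133.92 112.  ]
120 [635.64 132.06 120.  ]
```

Request:
{"op": "step_arm", "data": {
  "targets": [
    [0.8,0,0,0.1,0],
    [1.8,0,0,0.2,0],
    [2.9,0,0,0.3,0],
    [4,0,0,0.35,0],
    [4.9,0,0,0.35,0.1],
    [5.3,0,0,0.35,0.4],
    [5.3,0,0,0.35,0.8],
    [5.3,0,0,0.35,1]
  ],
  "force": 40
}}

```text
time_s: 25.6
tool_pos: [634.0, 134.5, 83.6]
tcp_rot: [0.573, -0.405, 0.587, 0.403]
force: [-26.0, 11.1, 19.6]
finger_gap: 0.262
```

Request:
{"op": "step_arm", "data": {
  "targets": [
    [0,0,0,0,1],
    [0,0,0,0,1],
    [0,0,0,0,1],
    [0,0,0,0,1],
    [0,0,0,0,1],
    [0,0,0,0,1],
    [0,0,0,0,1],
    [0,0,0,0,1]
  ],
  "force": 40
}}

```text
time_s: 26.6
tool_pos: [633.2, 134.9, 84.1]
tcp_rot: [0.572, -0.405, 0.588, 0.404]
force: [-6.3, 1.1, -0.1]
finger_gap: 0.244
```

```bash
python3 go.py; python3 arc.py 0 16
```

```text
26.6 [633.23 134.86  84.09] [-6.25  1.06 -0.05] 20.73944909977539 zang 1.2178920986705721 tilt [-0.02 -0.01] q [ 0.1   0.71  1.32 -0.01  1.13 -2.69]
[633.23 134.86  84.09] [-6.25  1.06 -0.05] 20.73944909977539
121.15452434409086 1.8454763898247477
1.73 [ 0.01  0.3  -0.35]
1.61 [ 0.02  0.64 -0.67]
1.5 [ 0.03  1.02 -0.94]
1.38 [ 0.04  1.42 -1.17]
1.27 [ 0.05  1.85 -1.36]
1.15 [ 0.05  2.3  -1.49]
1.04 [ 0.06  2.76 -1.57]
0.92 [ 0.07  3.22 -1.59]
0.81 [ 0.07  3.69 -1.57]
0.69 [ 0.07  4.15 -1.48]
0.58 [ 0.08  4.59 -1.35]
0.46 [ 0.08  5.02 -1.17]
0.35 [ 0.08  5.42 -0.94]
0.23 [ 0.08  5.8  -0.66]
0.12 [ 0.07  6.14 -0.34]
0.0 [0.07 6.44 0.01]
```

Request:
{"op": "step_arm", "data": {
  "targets": [
    [0,0.3,-0.35,0,1],
    [0,0.64,-0.67,0,1],
    [0,1.02,-0.94,0,1],
    [0,1.42,-1.17,0,1],
    [0,1.85,-1.36,0.05,1],
    [0,2.3,-1.49,0.1,1],
    [0,2.76,-1.57,0.15,1],
    [0,3.22,-1.59,0.2,1]
  ]
}}

```text
time_s: 27.6
tool_pos: [525.1, 118.8, 85.3]
tcp_rot: [0.608, -0.347, 0.628, 0.341]
force: [-1.5, -21.6, -9.8]
finger_gap: 0.243
```

```bash
python3 go.py; python3 arc.py 0.0 8; python3 ovs.py s20
```

```text
27.6 [525.15 118.8   85.28] [ -1.48 -21.64  -9.82] 20.614358089175386 zang 1.0151114583919167 tilt [-0.02 -0.02] q [ 0.09  0.54  1.66 -0.02  0.97 -2.48]
[525.15 118.8   85.28] [ -1.48 -21.64  -9.82] 20.614358089175386
125.74422826494975 0.9292372325915293
0.81 [ 0.    0.48 -0.07]
0.7 [ 0.01  0.97 -0.09]
0.58 [ 0.01  1.45 -0.05]
0.46 [0.01 1.93 0.05]
0.35 [0.01 2.39 0.2 ]
0.23 [0.01 2.83 0.4 ]
0.12 [0.   3.25 0.66]
0.0 [-0.01  3.63  0.96]
```

View pics/s20.png

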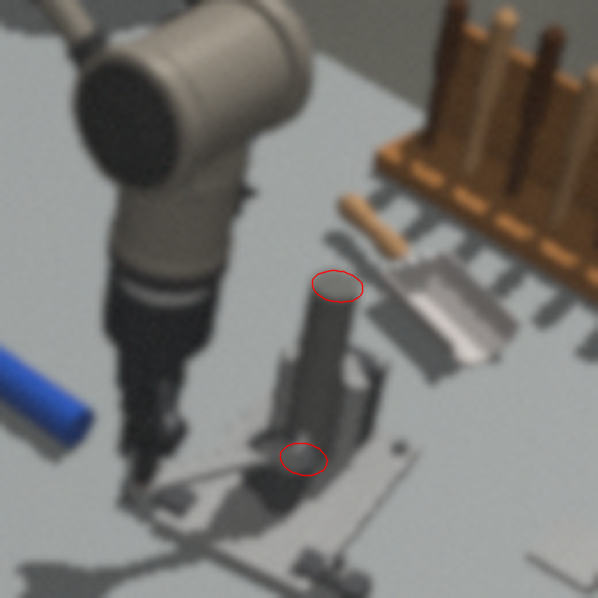

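Request:
{"op": "step_arm", "data": {
  "targets": [
    [0,0.45,-0.07,0,1],
    [0,0.9,-0.09,0,1],
    [0,1.35,-0.06,0.05,1],
    [0,1.8,0.02,0.1,1],
    [0,2.2,0.13,0.15,1],
    [0,2.6,0.3,0.2,1],
    [0,2.95,0.47,0.2,1],
    [0,3.25,0.66,0.2,1]
  ]
}}

```text
time_s: 28.65
tool_pos: [451.9, 185.5, 85.8]
tcp_rot: [0.64, -0.284, 0.66, 0.274]
force: [1.8, -4.5, -6.3]
finger_gap: 0.246
```

```bash
python3 go.py; python3 arc.py -0.05 4; python3 ovs.py s21
```

```text
28.65 [451.9  185.53  85.83] [ 1.79 -4.49 -6.31] 20.95156939967339 zang 0.8121482079269015 tilt [-0.02 -0.02] q [ 0.24  0.46  1.79 -0.02  0.91 -2.12]
[451.9  185.53  85.83] [ 1.79 -4.49 -6.31] 20.95156939967339
127.05349534334614 0.12378894586109976
0.08 [-0.    0.17  0.08]
0.04 [-0.01  0.33  0.16]
-0.01 [-0.01  0.49  0.25]
-0.05 [-0.01  0.65  0.34]
```

View pics/s21.png

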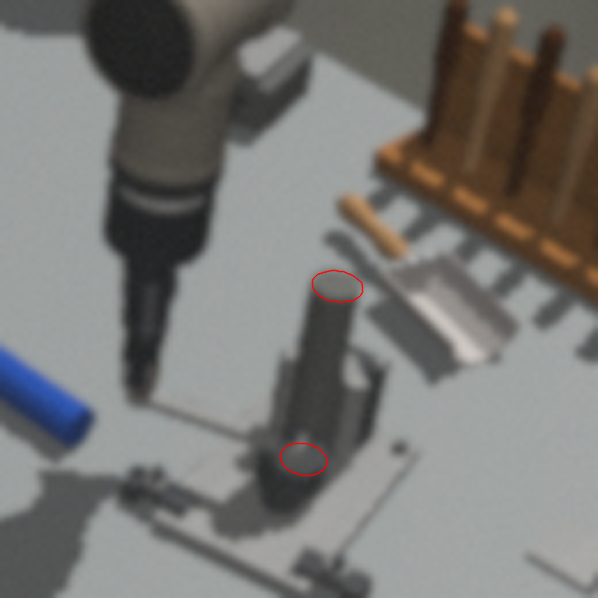

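Request:
{"op": "step_arm", "data": {
  "targets": [
    [0,0.1,0.05,0,1],
    [0,0.2,0.1,0,1],
    [0,0.3,0.15,0,1],
    [0,0.38,0.19,0,1],
    [0,0.45,0.23,0,1],
    [0,0.5,0.26,0,1],
    [0,0.54,0.28,0,1],
    [0,0.58,0.3,0,1]
  ]
}}

```text
time_s: 29.7
tool_pos: [446.8, 200.4, 86.0]
tcp_rot: [0.639, -0.287, 0.66, 0.272]
force: [9.1, -42.0, -2.1]
finger_gap: 0.249
```

```bash
python3 go.py; python3 arc.py -0.1 4
```

```text
29.7 [446.79 200.45  85.96] [  9.13 -42.01  -2.08] 21.13242679619769 zang 0.8130420453996652 tilt [-0.02 -0.03] q [ 0.28  0.47  1.79 -0.03  0.91 -2.08]
[446.79 200.45  85.96] [  9.13 -42.01  -2.08] 21.13242679619769
126.65849243665731 -0.0005729700501686794
-0.03 [-0.    0.09  0.05]
-0.05 [-0.01  0.18  0.11]
-0.08 [-0.01  0.27  0.17]
-0.1 [-0.01  0.35  0.23]
```

Request:
{"op": "step_arm", "data": {
  "targets": [
    [0,0.06,0.03,0,1],
    [0,0.12,0.07,0,1],
    [0,0.18,0.11,0,1],
    [0,0.2,0.12,0,1],
    [0,0.22,0.13,0,1],
    [0,0.22,0.13,0,1],
    [0,0.22,0.13,0,1],
    [0,0.22,0.13,0,1]
  ]
}}

```text
time_s: 30.7
tool_pos: [446.8, 200.3, 86.0]
tcp_rot: [0.638, -0.291, 0.661, 0.268]
force: [9.4, -43.3, -2.1]
finger_gap: 0.245
```

```bash
python3 arc.py -0.1 1; python3 snap.py w22 1.5
```

```text
[446.77 200.28  86.01] [  9.37 -43.26  -2.1 ] 20.83672686267808
126.72216105742248 0.0006608394631454208
-0.1 [-0.02  0.36  0.23]
30.7 [446.77 200.28  86.01] [-0.73  0.69 -0.02] [  9.37 -43.26  -2.1 ] 0.24513796309033037 [ 0.29  0.47  1.78 -0.05  0.92 -2.07]
```

View pics/w22.png

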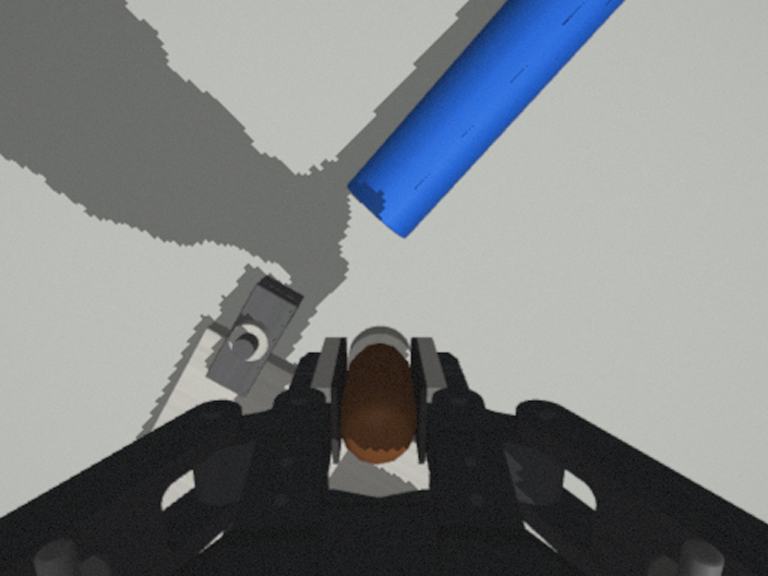

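Request:
{"op": "step_arm", "data": {
  "targets": [
    [0,-0.02,0,0,0.6],
    [0,-0.02,0,0,0.3],
    [0,-0.02,0,0,0],
    [0,-0.02,0,0,0],
    [-0.6,0,0,0,0],
    [-1.6,0,0,0,0],
    [-3,0,-0.3,0,0],
    [-4.5,0,-0.8,0,0]
  ]
}}

```text
time_s: 31.75
tool_pos: [432.1, 189.0, 222.9]
tcp_rot: [0.637, -0.291, 0.661, 0.269]
force: [0.5, 0.6, -0.1]
finger_gap: 1.001
```

```bash
python3 go.py; python3 snap.py w23 1.5;  python3 ovs.py s23; cp pics/s23_raw.png pics/x.png
```

```text
31.75 [432.08 188.98 222.9 ] [ 0.53  0.64 -0.13] 85.08890293113168 zang 0.814593921101435 tilt [-0.02 -0.04] q [ 0.27  0.27  1.65 -0.04  1.25 -2.1 ]
31.75 [432.08 188.98 222.9 ] [-0.73  0.69 -0.02] [ 0.53  0.64 -0.13] 1.0010459168368433 [ 0.27  0.27  1.65 -0.04  1.25 -2.1 ]
```

View pics/w23.png

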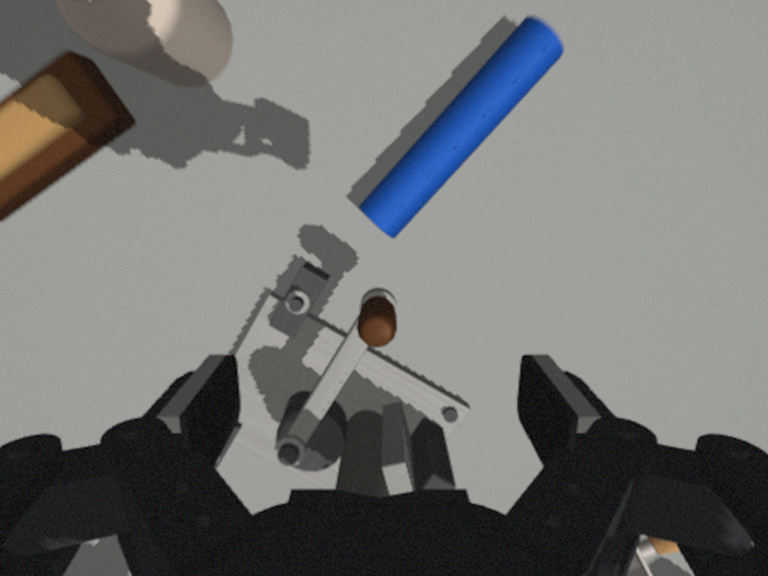

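View pics/s23.png

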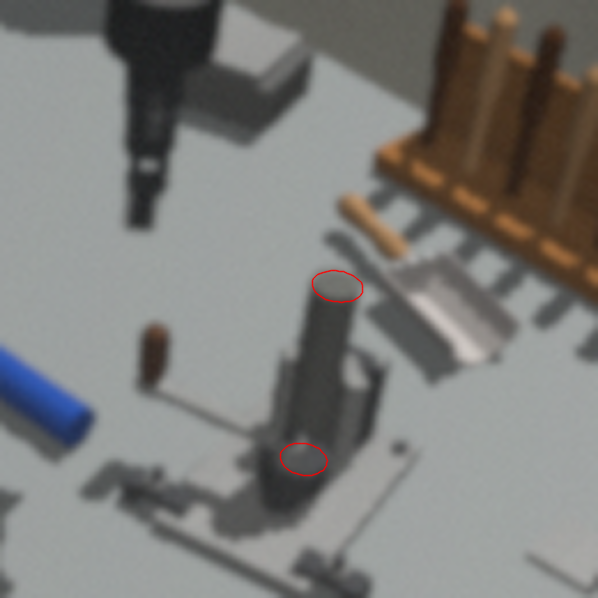

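```bash
python3 - <<'E'
from h import *
import pickle
c,s=pickle.load(open("pics/w23.pkl","rb"))
f=lambda x,y,z:onz(c,x/1.5-.2,y/1.5-.2,z)
a=lambda p,q:np.degrees(np.arctan2(*(q-p)[[1,0]]))
piv=f(290,453,78);eye=f(378,301,70)
print("piv",piv,"eye",eye,"lever",a(piv,eye), np.linalg.norm((eye-piv)[:2]))
print("bar edges",a(f(303,411,70),f(358,328,70)),a(f(318,425,70),f(372,345,70)))
print("long edge +y",a(f(272,293,12),f(468,407,12)),"short",a(f(218,468,12),f(272,293,12)))
print("grip", [f(377,325,z) for z in(100,118)])
E
```

```text
piv [566.42 237.04  78.  ] eye [447.89 200.48  70.  ] lever -162.85661985102854 124.03747758942058
bar edges -165.85594887399174 -165.8123994907825
long edge +y 105.24566373748388 short -152.61244161810532
grip [array([452.59, 205.33, 100.  ]), array([448.29, 201.26, 118.  ])]
```

Request:
{"op": "step_arm", "data": {
  "targets": [
    [-0.8,0,-0.8,0,0],
    [-1.6,0,-1.6,0,0],
    [-2.2,0,-2.4,0,0],
    [-2.6,0,-3.2,0,0],
    [-2.8,0,-3.8,0,0],
    [-2.8,0,-4,0,0],
    [-2.8,0,-4,0,0],
    [-2.8,0,-4,0,0]
  ]
}}

```text
time_s: 32.85
tool_pos: [352.6, 105.7, 314.2]
tcp_rot: [0.641, -0.292, 0.658, 0.268]
force: [0.2, 0.4, 0.6]
finger_gap: 0.998
```

```bash
python3 go.py; python3 snap.py w24 1.5; python3 - <<'E'
from h import *
import cv2
t=arm.read_camera("top")[:,:,::-1];s=arm.read_camera("scene")[:,:,::-1];cv2.imwrite("pics/t24.png",cv2.resize(t,None,fx=1.5,fy=1.5,interpolation=cv2.INTER_CUBIC))
z=lambda i,x,y,w,h,k:cv2.resize(i[y:y+h,x:x+w],None,fx=k,fy=k,interpolation=cv2.INTER_CUBIC)
cv2.imwrite("pics/m24.png",np.hstack([z(t,145,140,66,66,5.9),z(s,180,195,66,66,5.9)]))
E
```

```text
32.85 [352.61 105.7  314.17] [0.18 0.38 0.58] 84.84403831347943 zang 0.8141928588590616 tilt [-0.01 -0.04] q [ 0.12 -0.    1.72 -0.04  1.44 -2.26]
32.85 [352.61 105.7  314.17] [-0.73  0.69 -0.02] [0.18 0.38 0.58] 0.9981651566291698 [ 0.12 -0.    1.72 -0.04  1.44 -2.26]
```

View pics/w24.png

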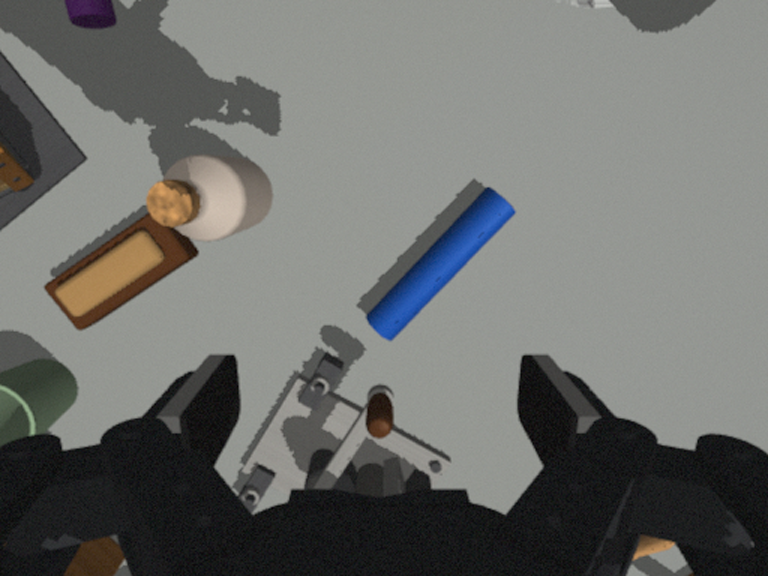

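View pics/t24.png

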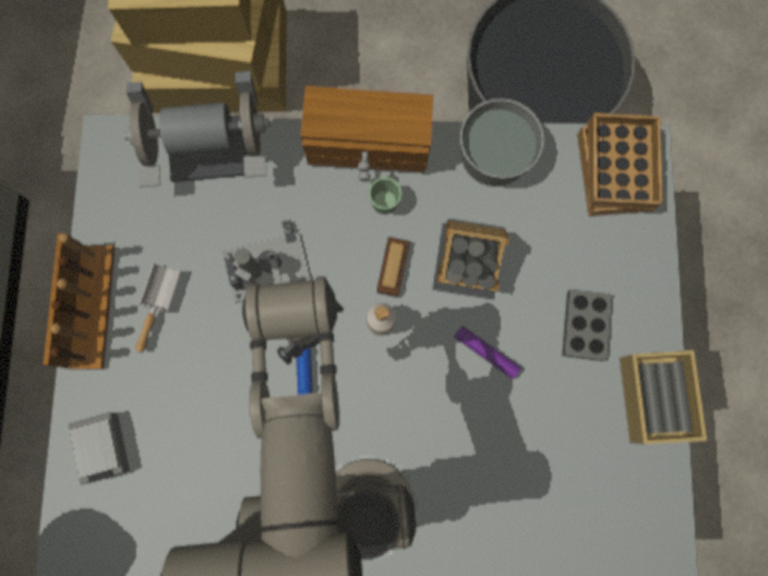

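View pics/m24.png

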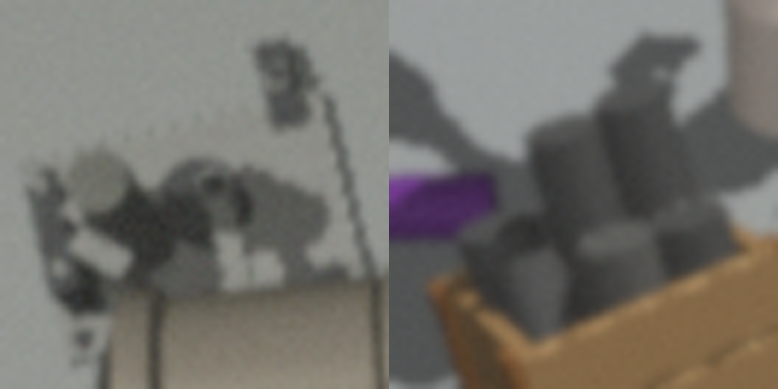

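```bash
python3 - <<'E'
from h import *
T=arm.get_calibration("top");S=arm.get_calibration("scene")
print(onz(T,145+98/5.9-.4,140+180/5.9-.4,182), onz(S,270+337/4.6-.5,90+287/4.6-.5,182))
arm.finish_job()
E
```

```text
[542.36 285.58 182.  ] [543.95 284.37 182.  ]
the job is handed in; nothing more can be done
```

The longest core is clamped upright in the jig with the cam lever closed, and I handed the job in at about 33 s.

- **What I did:** I swung the cam lever fully open, then gripped the long core (the -y place of the middle row) and pulled it out along its own axis. The tool can't tilt, so I stood the core upright by pressing its lower end against the V. I lowered it until the base plate pushed back with about 19 N, let go, closed the lever and backed away.
- **Core position:** its top centre measures (542.4, 285.6) from the top camera and (544.0, 284.4) from the scene camera. Both are within about 1.5 mm of the measured seat, (543, 285.4). The scene picture shows the core upright and unmoved by the closing.
- **Lever:** it stopped hard at about 43 N and did not move when commanded further. Different features in the last wrist picture put it at −163° to −166°, against −163° to −165° for the jig's −x. I take that as fully closed, to within about 0.04 rad.
- **Other things:** the other cores are still in the crate as far as the pictures show, and nothing else on the counter looks moved. The gripper is open and touching nothing.
- **What disagreed:** at 35 N and 20 N grip, the core did not swing upright by gravity in the gripper, so I used the V instead. While closing, the gripper's measured radius about the pivot read 121 to 127 mm instead of 120 mm, probably because the grip sat off-centre in the pads. One plate edge measured in the last wrist picture was about 11° off and I did not use it.

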